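# Gauge the parquet lozenges and lay each in its tray

### The job

On the turntable two tulipwood parquet lozenges with grip posts hang in dark rests; each has a hidden backing that is either thin or thick. Take them one at a time: stand the lozenge on the round brass pad of the step gauge and feel whether its face comes level with the step (thin) or stands above it (thick), then set it down, not dropped, lengthwise in the tray in which its face lies flush with the rim: the white-floored shallow tray for a thin one, the blue-floored deep tray for a thick one, before fetching the next. Let go of both and leave the other things where they are.

Things in the scene. Friction and masses are not known exactly. Their poses are not given: they have to be found in the camera images.
- lozenge_a: Lozenge with a blue post, hung by its face in rest_a. Face: rhombus 100 (x) x 58 (y), 14 thick (mm); origin: centre of the face's underside, z up. Square post 26 x 26, sides along x, y, 14 to 52 above the origin, to hold it by. Backing under the face: rhombus 70 x 40, 12 thick (thin lozenge, 26 high in all) or 22 (thick, 36), drawn anew for each at every start; neither name nor colour tells. 120 g.
- lozenge_b: Lozenge with a yellow post, hung by its face in rest_b. Face: rhombus 100 (x) x 58 (y), 14 thick (mm); origin: centre of the face's underside, z up. Square post 26 x 26, sides along x, y, 14 to 52 above the origin, to hold it by. Backing under the face: rhombus 70 x 40, 12 thick (thin lozenge, 26 high in all) or 22 (thick, 36), drawn anew for each at every start; neither name nor colour tells. 120 g.
- rest_a: Fixed dark wooden rest on the turntable, an open box 86 (x) x 54 (y) mm, 30 mm high, walls 5 mm. Origin: centre of its underside. A lozenge lies level on its rim, long diagonal along the rest's x, backing hidden inside; lift it straight up by 25 mm or more to clear the rim.
- rest_b: Fixed dark wooden rest on the turntable, an open box 86 (x) x 54 (y) mm, 30 mm high, walls 5 mm. Origin: centre of its underside. A lozenge lies level on its rim, long diagonal along the rest's x, backing hidden inside; lift it straight up by 25 mm or more to clear the rim.
- turntable: Lacquered plywood turntable, locked (it does not turn), 330 mm in diameter, top 20 mm above the bench. Origin: centre of its underside. Its load stands within 165 mm of its centre and reaches at most 170 mm above the bench.
- tray_deep_rim (a point): Centre of the deep tray, level with its rim. Fixed trough, inside 232 (x, lengthwise) x 72 mm (y), walls 7 mm, rim 47 mm above the bench, blue floor 36 mm below the rim: a thick lozenge in it has its face top flush with the rim. Takes two lozenges end to end. z up. The two trays stand parallel, centres 88 mm apart; which is on which side varies.
- tray_shallow_rim (a point): Centre of the shallow tray, level with its rim. Fixed trough, inside 232 (x, lengthwise) x 72 mm (y), walls 7 mm, rim 47 mm above the bench, white floor 26 mm below the rim: a thin lozenge in it has its face top flush with the rim. Takes two lozenges end to end. z up. The two trays stand parallel, centres 88 mm apart; which is on which side varies.
- gauge: Fixed step gauge: steel base 150 (x) x 100 (y) x 8 mm, origin at the centre of its underside. Round brass pad, 84 mm across, top at 18 mm, centred 20 mm to -x; step: steel block 20 (x) x 70 (y) mm with red top at 44 mm, centred 60 mm to +x, clear of a lozenge centred on the pad at any yaw. On the pad a thin lozenge's face top is level with the step, a thick one's 10 mm above.
- gauge_pad (a point): Centre of the top of the gauge's round brass pad, 18 mm above the bench. The origin of a thin lozenge standing there is 12 mm above this point, that of a thick one 22 mm. A light touch of a few newtons is enough.
- anvil: Bystander: red cast-iron bench anvil on the turntable, about 80 x 45 mm, 46 mm high, horn to +x. Origin: centre of its underside.
- mallet: Bystander: lignum vitae mallet standing on its round head on the turntable between the rests, head 64 mm across and 66 mm high, handle 21 mm thick upright above it, 150 mm tall in all. Origin: centre of its underside.
- lens: Bystander: nickel-framed hand lens lying on the turntable, 66 mm across with a black handle, 158 mm long along x, 15 mm high. Origin on its underside, at mid-length.
- compass: Bystander: steel drawing compass lying on the turntable, from 64 mm behind to 90 mm ahead of its origin along x, 50 mm wide, 14 mm high. Origin on its underside.
- spare: Bystander: plain tulipwood lozenge without post or backing, 100 x 58 x 14 mm, flat on the bench beside the gauge. Origin: centre of its underside.
- glue: Bystander: glue jar 56 mm across, 100 mm tall, beside the gauge. Origin: centre of its underside.
Things that resemble listed ones, but are neither listed nor needed, are in the scene too. What is shaped like the lozenge_a but purple is not meant.

How it is judged:
By the outcome, as a careful person would: the job done as asked, in the order asked, and still so for the second after the job is handed in, with the robot touching nothing.
It also fails if it takes over 69 s, if anything falls off the work surface, if the arm or the gripper's body presses on something with over 40 N, if the wrist force passes 120 N, or if a joint passes its speed limit or range.

### The arm

A 6-joint arm with a two-finger parallel gripper is mounted at the origin on the work surface. World frame = base frame: x ahead of the robot, y to its left, z up, the work surface at z = 0. Lengths are in m, angles in rad, forces in N, time in s.
With the tool pointing down it reaches from about 0.375 to 0.825 m from the base axis. Payload 5.5 kg.
Tool frame: the origin (TCP) lies between the finger pads; the fingertips stand 17 mm ahead of it and the grasp point (between the pads) lies 2 mm behind it; z points along the fingers, y is the direction in which the jaws open and shut (so a half turn about z gives the same grasp; the last joint's range is limited). The gripper opens to 85 mm and grips with 20 to 120 N. Pads are 22 mm wide; open, the fingers measure 114 mm over their backs; the gripper's body (76 mm by 85 mm) begins 54 mm behind the grasp point. The pads swing forward as they close: fully open they stand 13 mm farther back than shut.
Start: joints at [1.347, 0.314, -0.047, 1.21, 0, 1.571], TCP at [0.133, 0.585, 0.248] pointing down, gripper open.
Joint ranges: [-2.67, 2.67], [-0.69, 1.73], [-1.03, 1.25], [-2.08, 2.16], [-1.42, 1.45], [-3.14, 3.14]. Speed limits (rad/s): [2.39, 2.39, 3.01, 3.14, 3.14, 3.14].

### API

Orientations are given as a 3x3 rotation matrix whose columns are the frame's x, y, z axes.
In Python, from station import status, vision, order gives the robot as it stands.
- The arm moves only by the tool move_arm, never from a script. Its argument "increments" is a list that holds one entry, the list of rows, each a list of 7 numbers: the shift along the tool's x, y, z in mm, then the turn, a rotation vector about the tool's x, y, z in rad, then the gripper command: -1 is shut, 1 is fully open, values between are in proportion. In form: [[[dx, dy, dz, ax, ay, az, gripper], ...]]. A call has 1 to 8 rows; each row is the pose to reach, as a shift and turn from the pose measured when the call began, along the tool's axes at that moment; what a row does not reach only later rows make up. A row lasts 1/12 s, in which the tool goes at most 41.7 mm and 7.16 degrees, less where a joint would pass 70% of its speed; a pose out of reach is approached as far as the arm can. A call with a gripper value outside its range is refused whole. The fingers move at their own pace and stop on an object; "squeeze" is the grip in N (left out, the last holds). Time passes only in rows, so rows that repeat a pose let the fingers close. It gives the time, the measured TCP pose, the force and the opening at its end, in the units of the state.
- status.observe(): the state, without advancing time (a new reading comes with each control period).
- vision.capture(name): name is "side" or "top" or "wrist"; returns the picture (480x640x3 uint8, blue, green, red); there is no depth.
- vision.camera_model(name): a dict with "fx", "fy", "cx", "cy" (pixels), "xyz" and "rotation" of the camera in the world; the wrist camera has in their place "mount" (4x4, takes a point from camera to tool coordinates, whose origin is the TCP and whose axes are the flange's). Camera axes: x right, y down, z forward; pixel columns grow to the right and rows downward; lengths in m; the calibration is good to about 2 mm. A picture is of the moment at which its call begins: read the wrist's pose just before it. camera_model takes no time and is no camera call.
- order.sign_off(): hands the job in, once; it reports no verdict.
The state is a dict: "t": time; "q": joint angles; "qvel": joint speeds; "joint_efforts": joint torques, N m; "position": TCP position; "orientation": TCP orientation; "wrist_force": force on the tool from outside, world axes, zero at the start; "wrist_torque": the same for the moment, N m; "finger_gap": finger opening in m.
Only numpy, scipy, OpenCV 4.12 (cv2) and the standard library are available. Lean on these libraries where they do the work, as an engineer would, in place of code of your own. Each camera call takes 0.05 s, during which the arm holds its last target.

## Working session

There is one attempt and no reset: what is moved stays moved. The work goes in short steps, Python scripts to look and compute and a tool call to move; the robot and the scene stay as the last step left them, time stands still between calls to the robot, and variables do not carry over. Pictures are saved under pics/ and viewed, and the job is handed in when it is done.

Besides the shell and the picture viewer there is one more tool, called after "Request:" as a command line: name --argument value ..., lists and objects as JSON in quotes. move_arm: Moves the arm, as the interface text tells. Its arguments: {"type":"object","properties":{"increments":{"type":"array"},"squeeze":{"type":"number"}},"required":["increments"]}

```bash
ls; mkdir -p pics; python3 - <<'E'
from station import status, vision, order
import cv2,json
s=status.observe()
for k,v in s.items(): print(k,v)
for n in ["side","top","wrist"]:
    print(n,vision.camera_model(n))
    cv2.imwrite(f"pics/{n}0.png",vision.capture(n))
E
```

```text
pics
t 0.0
q [ 1.34698637e+00  3.14209493e-01 -4.80690273e-02  1.21021094e+00
  1.26316600e-05  1.57081810e+00]
qvel [-9.37290949e-04  8.35636008e-04 -5.52940437e-04 -6.01223511e-04
 -6.31420490e-04 -3.13595421e-05]
joint_efforts [-7.21146425e-04 -5.39592361e+01  3.39746153e+01  1.90765428e-02
 -1.00248026e-04 -9.07084711e-06]
position [0.13304188 0.58450049 0.24744886]
orientation [[-9.75054086e-01  2.21967069e-01 -3.88100723e-04]
 [ 2.21967408e-01  9.75052693e-01 -1.64809976e-03]
 [ 1.25947830e-05 -1.69313211e-03 -9.99998567e-01]]
wrist_force [-0.55867331  0.54413523 -0.53437497]
wrist_torque [-0.01003536  0.02201941 -0.029511  ]
finger_gap 0.08567587511792805
side {'fx': 570.219232518477, 'fy': 570.219232518477, 'cx': 317.0554493353795, 'cy': 246.9441739607169, 'xyz': array([ 0.4202325 , -0.76177101,  0.94138289]), 'rotation': array([[ 0.99730682, -0.05517056,  0.04832512],
       [-0.07330734, -0.77022011,  0.63355111],
       [ 0.00226761, -0.63538743, -0.77219018]])}
top {'fx': 621.196043151987, 'fy': 621.196043151987, 'cx': 325.1207785901931, 'cy': 233.92086557732745, 'xyz': array([0.32663589, 0.00841039, 1.43558549]), 'rotation': array([[-0.02774706, -0.99381463,  0.10752949],
       [-0.99936066,  0.0251527 , -0.02540886],
       [ 0.02254704, -0.10816576, -0.99387716]])}
wrist {'fx': 378.24055694773267, 'fy': 378.24055694773267, 'cx': 322.6046737886849, 'cy': 239.32942041729552, 'mount': array([[-1.49857677e-04, -9.53950061e-01, -2.99965430e-01,
         7.75834479e-02],
       [ 9.99999815e-01,  3.36499452e-05, -6.06596623e-04,
        -1.71287416e-04],
       [ 5.88756705e-04, -2.99965465e-01,  9.53949880e-01,
        -1.24930427e-01],
       [ 0.00000000e+00,  0.00000000e+00,  0.00000000e+00,
         1.00000000e+00]])}
```

View pics/top0.png

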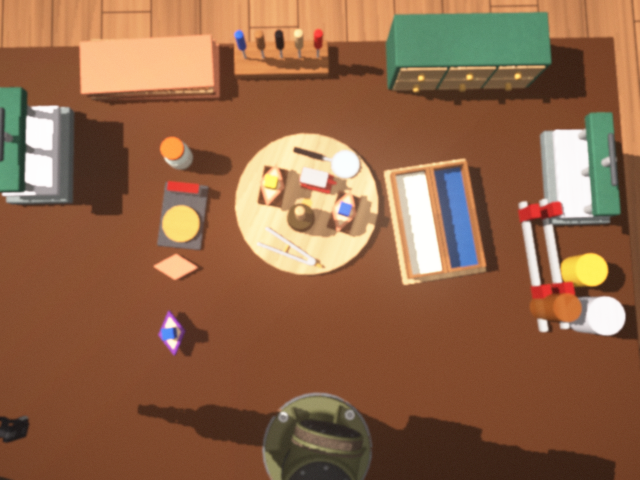

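View pics/side0.png

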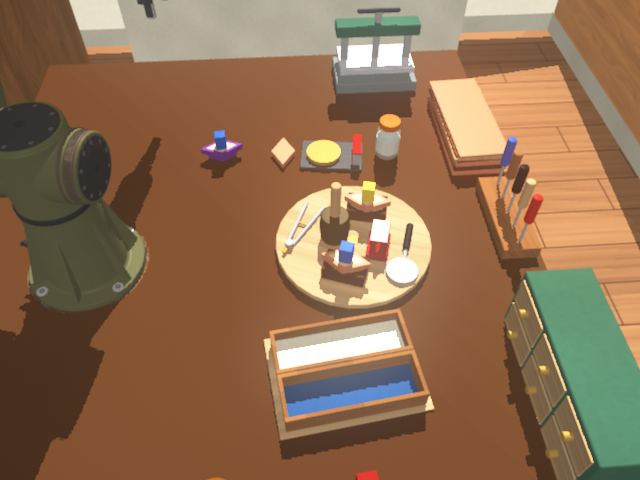

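View pics/wrist0.png

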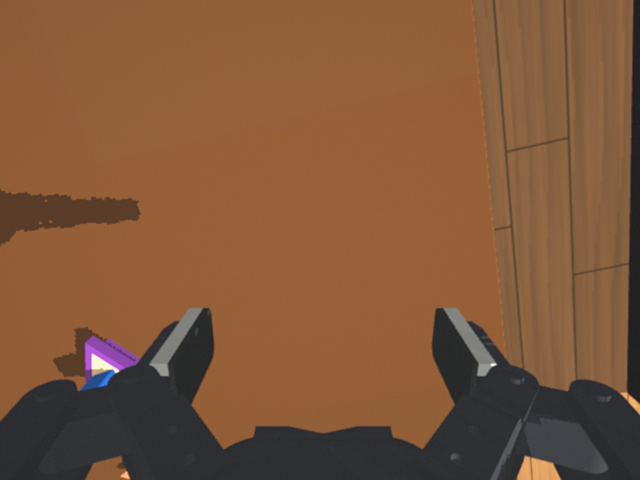

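The top view shows the yellow-post lozenge near (271,182), the blue-post one near (344,209), and the pad near (180,223). It also shows the white tray at (418,223) and the blue tray at (460,215). I'll segment and triangulate these next.

```bash
cat > h.py <<'E'
import numpy as np, cv2
from station import status, vision, order
def ray(n,px,pose=None):
    m=vision.camera_model(n); d=np.array([(px[0]-m['cx'])/m['fx'],(px[1]-m['cy'])/m['fy'],1.])
    if n=='wrist':
        p,R=pose; M=m['mount']; return R@M[:3,3]+p, R@(M[:3,:3]@d)
    return np.array(m['xyz']), np.array(m['rotation'])@d
def plane(n,px,z,pose=None):
    o,d=ray(n,px,pose); return o+d*(z-o[2])/d[2]
def tri(r1,r2):
    A=np.zeros((3,3));b=np.zeros(3)
    for o,d in (r1,r2):
        d=d/np.linalg.norm(d);P=np.eye(3)-np.outer(d,d);A+=P;b+=P@o
    x=np.linalg.solve(A,b)
    gap=[np.linalg.norm(np.cross(x-o,d/np.linalg.norm(d))) for o,d in (r1,r2)]
    return x,sum(gap)
def proj(n,X,pose=None):
    m=vision.camera_model(n)
    if n=='wrist':
        p,R=pose; Rc=R@m['mount'][:3,:3]; t=p+R@m['mount'][:3,3]
    else: Rc=np.array(m['rotation']); t=np.array(m['xyz'])
    c=Rc.T@(np.asarray(X)-t); return np.array([m['fx']*c[0]/c[2]+m['cx'],m['fy']*c[1]/c[2]+m['cy']])
def pose():
    s=status.observe(); return np.array(s['position']),np.array(s['orientation'])
def blobs(img,lo,hi,amin=15):
    h=cv2.cvtColor(img,cv2.COLOR_BGR2HSV); m=cv2.inRange(h,lo,hi)
    n,l,s,c=cv2.connectedComponentsWithStats(m)
    return [(c[i].round(1).tolist(),s[i].tolist(),(l==i).astype(np.uint8)) for i in range(1,n) if s[i][4]>=amin]
E
python3 - <<'E'
from h import *
for n in ('top','side'):
    im=cv2.imread(f'pics/{n}0.png')
    for nm,lo,hi in (('yel',(22,150,120),(34,255,255)),('blue',(105,150,80),(125,255,255)),('white',(0,0,180),(179,45,255)),('red',(0,220,100),(3,255,255))):
        for c,s,_ in blobs(im,lo,hi,25): print(n,nm,c,s)
t=cv2.imread('pics/top0.png'); cv2.imwrite('pics/topc.png',cv2.resize(t[120:300,140:380],None,fx=3.3,fy=3.3,interpolation=cv2.INTER_CUBIC))
t=cv2.imread('pics/side0.png'); cv2.imwrite('pics/sidec.png',cv2.resize(t[110:310,260:440],None,fx=3,fy=3,interpolation=cv2.INTER_CUBIC))
t=cv2.imread('pics/top0.png'); cv2.imwrite('pics/topd.png',cv2.resize(t[150:290,375:495],None,fx=4,fy=4,interpolation=cv2.INTER_CUBIC))
E
```

```text
top yel [585.1, 269.2] [562, 254, 45, 32, 1097]
top blue [238.8, 35.2] [236, 32, 6, 8, 36]
top blue [470.9, 257.3] [466, 250, 9, 13, 50]
top blue [168.2, 333.5] [163, 329, 12, 10, 98]
top white [45.4, 108.7] [32, 106, 27, 8, 152]
top white [64.0, 109.4] [61, 107, 7, 6, 28]
top white [39.5, 132.7] [26, 116, 28, 35, 862]
top white [567.7, 171.8] [540, 130, 52, 88, 3506]
top white [344.0, 163.4] [323, 150, 37, 28, 668]
top white [38.8, 169.9] [25, 153, 28, 35, 879]
top white [605.3, 160.6] [601, 157, 9, 8, 44]
top white [171.7, 162.5] [166, 159, 12, 7, 39]
top white [313.7, 176.6] [300, 167, 28, 20, 388]
top white [419.2, 223.2] [398, 173, 44, 101, 2743]
top white [17.5, 195.1] [2, 191, 34, 10, 184]
top white [269.3, 192.9] [266, 190, 8, 8, 43]
top white [346.8, 200.5] [343, 197, 8, 7, 32]
top white [337.7, 208.3] [336, 203, 5, 12, 29]
top white [522.5, 204.3] [519, 202, 8, 6, 38]
top white [341.6, 217.1] [338, 215, 9, 5, 25]
top white [530.7, 253.1] [522, 222, 18, 63, 527]
top white [552.3, 253.1] [544, 225, 18, 57, 490]
top white [287.8, 249.1] [257, 227, 58, 38, 407]
top white [602.9
[... 532 characters left out ...]
3] [383, 13, 14, 3, 33]
side white [390.0, 51.4] [377, 37, 27, 30, 715]
side white [359.1, 52.6] [346, 38, 27, 30, 729]
side white [410.3, 60.9] [408, 53, 7, 15, 53]
side white [412.6, 76.4] [410, 72, 6, 10, 43]
side white [229.6, 145.1] [226, 142, 9, 7, 40]
side white [211.1, 146.7] [207, 144, 8, 6, 27]
side white [357.1, 196.6] [351, 193, 11, 9, 57]
side white [377.7, 199.2] [374, 195, 10, 9, 52]
side white [300.8, 225.6] [285, 201, 39, 45, 306]
side white [379.8, 230.1] [370, 219, 21, 24, 385]
side white [401.8, 269.0] [386, 250, 33, 33, 709]
side white [336.7, 256.8] [335, 252, 4, 10, 32]
side white [356.7, 259.8] [352, 255, 12, 10, 67]
side white [338.0, 344.3] [276, 321, 128, 48, 3444]
```

View pics/topc.png

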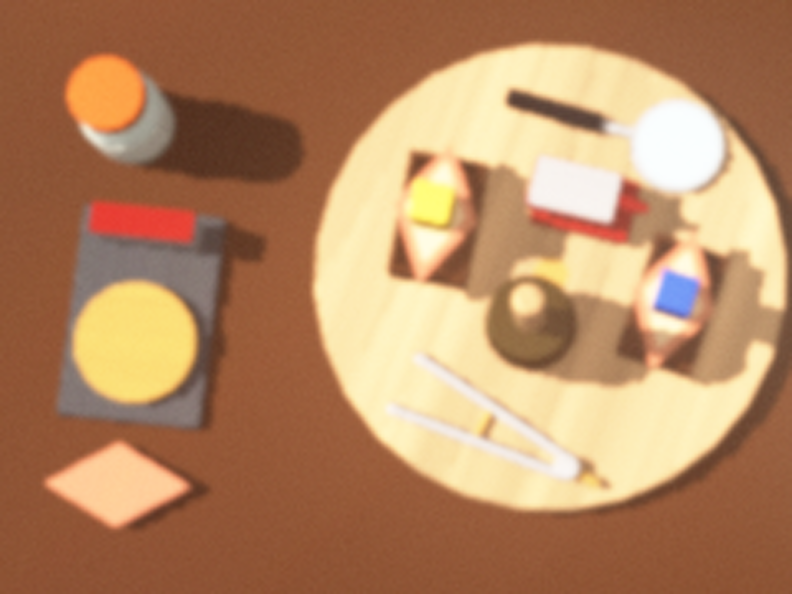

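View pics/sidec.png

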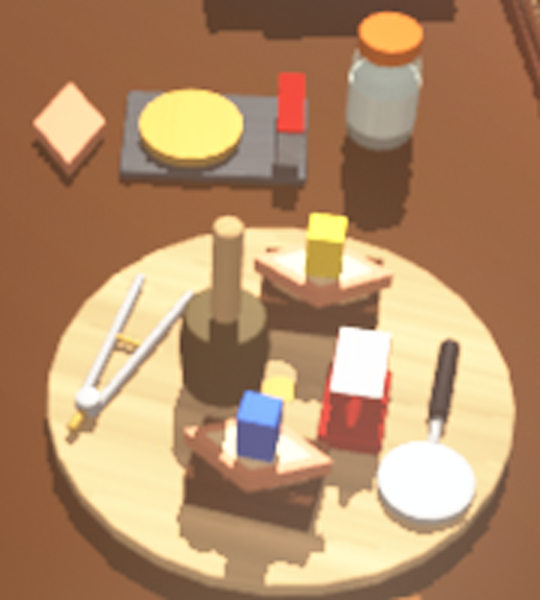

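View pics/topd.png

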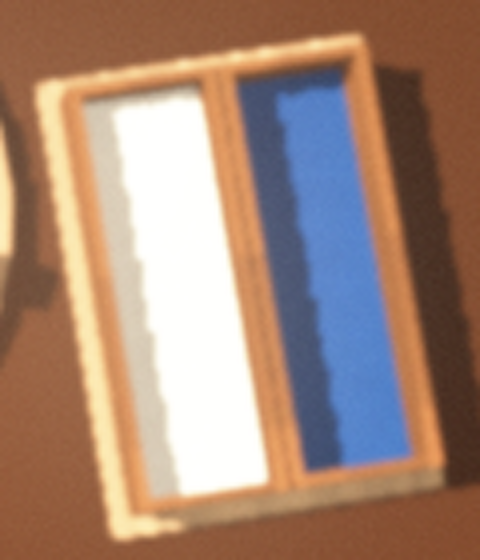

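```bash
python3 - <<'E'
from h import *
def T(p,s=3.3,o=(140,120)): return ((p[0]+.5)/s-.5+o[0],(p[1]+.5)/s-.5+o[1])
def S(p): return T(p,3,(260,110))
for n,a,b in (('yel',(433,203),(328,222)),('blue',(678,293),(262,403)),('pad',(136,342),(190,125)),('red',(143,223),(292,98))):
    print(n,tri(ray('top',T(a)),ray('side',S(b))))
    print(plane('top',T(a),{'yel':.102,'blue':.102,'pad':.018,'red':.044}[n]))
for n,a,z in (('yel ends',((448,150),(423,282)),.064),('blue ends',((692,235),(655,370)),.064),('mallet head',((530,322),),.066)):
    print(n,[plane('top',T(p),z).round(4) for p in a])
t=cv2.imread('pics/side0.png'); cv2.imwrite('pics/sided.png',cv2.resize(t[300:440,255:435],None,fx=4,fy=4,interpolation=cv2.INTER_CUBIC))
E
```

```text
yel (array([0.59149057, 0.0890968 , 0.10307389]), np.float64(0.0046666789048096366))
[0.58932406 0.08915895 0.102     ]
blue (array([ 0.52792113, -0.070569  ,  0.1023783 ]), np.float64(0.004992435983182638))
[ 0.52545422 -0.07061933  0.102     ]
pad (array([0.51449306, 0.30305913, 0.01101976]), np.float64(0.0014865889324629667))
[0.51282694 0.30157169 0.018     ]
red (array([0.59362265, 0.2912044 , 0.04431256]), np.float64(0.004345499554528575))
[0.59147042 0.29119781 0.044     ]
yel ends [array([0.6332, 0.0806, 0.064 ]), array([0.5428, 0.0992, 0.064 ])]
blue ends [array([ 0.5707, -0.0836,  0.064 ]), array([ 0.4791, -0.0557,  0.064 ])]
mallet head [array([0.5135, 0.0276, 0.066 ])]
```

View pics/sided.png

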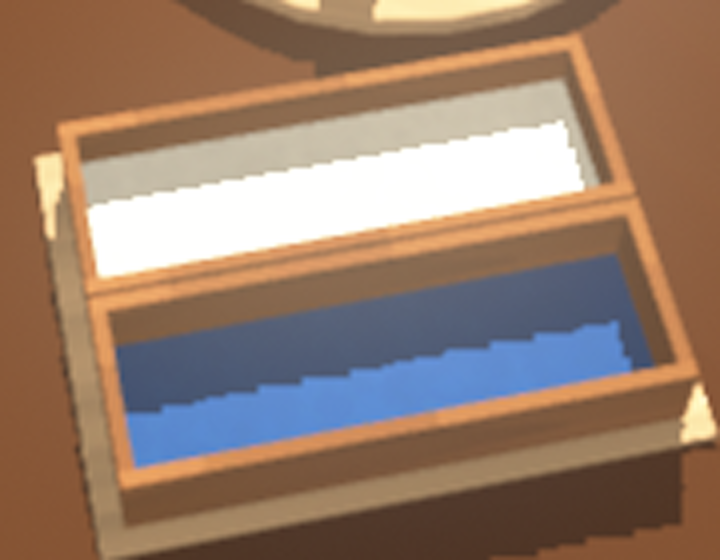

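```bash
cat >> h.py <<'E'
from scipy.spatial.transform import Rotation as Rn
def Rt(yaw): # tool down, tool x = -(cos,sin)(yaw) ; jaws along yaw+90deg
    c,s=np.cos(yaw),np.sin(yaw); return np.array([[-c,s,0],[-s,-c,0],[0,0,0]])+np.array([[0,0,0],[0,0,0],[0,0,-1.]]) if False else np.column_stack([[-c,-s,0],[-s,c,0],[0,0,-1]])
def to(target,yaw):
    p,R=pose(); d=R.T@(np.asarray(target)-p)*1000; rv=Rn.from_matrix(R.T@Rt(yaw)).as_rotvec()
    n=max(np.linalg.norm(d)/41.7,np.degrees(np.linalg.norm(rv))/7.16)
    print('shift mm',d.round(1),'rot',rv.round(4),'rows>=%.1f'%n)
E
python3 - <<'E'
from h import *
def T(p): return ((p[0]+.5)/4-.5+375,(p[1]+.5)/4-.5+150)
def S(p): return ((p[0]+.5)/4-.5+255,(p[1]+.5)/4-.5+300)
# inner corners rim level: outer rim corners
for n,a,b in (('far L(+y,+x)',(63,92),(580,37)),('far R',(362,45),(697,373)),('near R',(440,468),(125,487)),('nearL',(115,512),(58,125))):
    print(n,tri(ray('top',T(a)),ray('side',S(b))),plane('top',T(a),.047).round(4),plane('side',S(b),.047).round(4))
to([.6,.1,.33],-.2)
E
```

```text
far L(+y,+x) (array([ 0.61859868, -0.18132933,  0.03587046]), np.float64(0.005343727199767395)) [ 0.6136 -0.1797  0.047 ] [ 0.6189 -0.1882  0.047 ]
far R (array([ 0.64033804, -0.35447507,  0.03945427]), np.float64(0.003298178105527529)) [ 0.637  -0.3524  0.047 ] [ 0.6402 -0.3578  0.047 ]
near R (array([ 0.3964639 , -0.38622611,  0.03761664]), np.float64(0.004396569120698339)) [ 0.3938 -0.3838  0.047 ] [ 0.3989 -0.3899  0.047 ]
nearL (array([ 0.37442331, -0.20321716,  0.02258655]), np.float64(0.000968694100793236)) [ 0.3741 -0.1995  0.047 ] [ 0.3752 -0.2181  0.047 ]
shift mm [-562.9 -369.   -81.9] rot [-0.0013 -0.     -0.0238] rows>=16.3
```

Request:
move_arm --increments '[[[-34,-23,-10,0,0,0,0.3],[-68,-45,-20,0,0,0,0.3],[-102,-67,-30,0,0,0,0.3],[-136,-89,-40,0,0,0,0.3],[-170,-111,-50,0,0,0,0.3],[-204,-133,-60,0,0,0,0.3],[-238,-156,-70,0,0,-0.01,0.3],[-272,-178,-80,0,0,-0.02,0.3]]]'

```text
t: 0.82
position: [0.3586, 0.3501, 0.3279]
orientation: [[-0.979, 0.202, -0.0], [0.202, 0.979, -0.001], [0.0, -0.001, -1.0]]
wrist_force: [0.0, 0.2, -0.2]
finger_gap: 0.0558
```

```bash
python3 - <<'E'
from h import *
print(pose()[0]); to([.6,.1,.33],-.2)
E
```

```text
[0.35856832 0.35008246 0.32791968]
shift mm [-286.9 -196.3   -1.8] rot [-0.0014 -0.0001 -0.0031] rows>=8.3
```

Request:
move_arm --increments '[[[-34,-23,0,0,0,0,0.3],[-68,-46,0,0,0,0,0.3],[-102,-69,0,0,0,0,0.3],[-136,-93,0,0,0,0,0.3],[-170,-116,0,0,0,0,0.3],[-204,-139,0,0,0,0,0.3],[-238,-162,0,0,0,0,0.3],[-260,-178,0,0,0,0,0.3]]]'

```text
t: 1.48
position: [0.5793, 0.1203, 0.3276]
orientation: [[-0.979, 0.204, -0.0], [0.204, 0.979, -0.002], [-0.0, -0.002, -1.0]]
wrist_force: [-0.8, 0.1, -1.1]
finger_gap: 0.0556
```

Request:
move_arm --increments '[[[-5,-3,0,0,0,0,0.3],[-5,-3,0,0,0,0,0.3]]]'

```text
t: 1.65
position: [0.5846, 0.1145, 0.3266]
orientation: [[-0.978, 0.207, -0.001], [0.207, 0.978, -0.003], [0.001, -0.003, -1.0]]
wrist_force: [0.1, 0.5, -1.4]
finger_gap: 0.0554
```

```bash
cat >> h.py <<'E'
import pickle
def shot(name):
    P=pose(); im=vision.capture('wrist'); cv2.imwrite(f'pics/{name}.png',im); pickle.dump(P,open(f'pics/{name}.pkl','wb')); return P,im
def load(name): return pickle.load(open(f'pics/{name}.pkl','rb')),cv2.imread(f'pics/{name}.png')
E
python3 - <<'E'
from h import *
P,im=shot('w1'); print(P)
E
```

```text
(array([0.58457617, 0.11447605, 0.32656518]), array([[-9.78320699e-01,  2.07090453e-01, -1.46770014e-03],
       [ 2.07093833e-01,  9.78317248e-01, -2.73974911e-03],
       [ 8.68500480e-04, -2.98430491e-03, -9.99995170e-01]]))
```

View pics/w1.png

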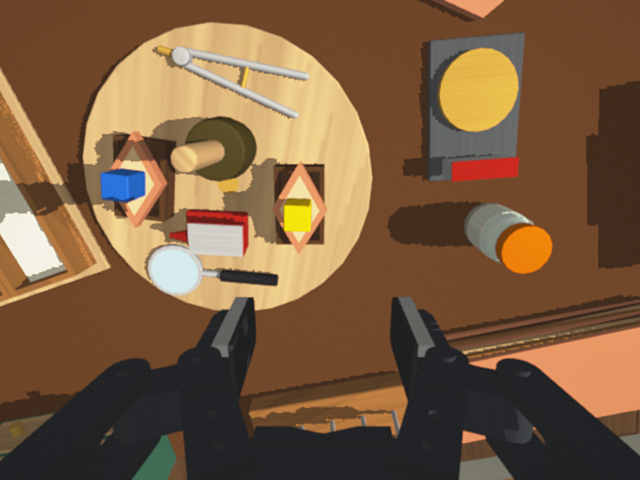

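w1: yellow post top is at (297,215), blue post near (122,185), pad centre near (479,89) and red step at (485,169). The trays are cut off at the left, so I'll take a second view further to the -y side.

Request:
move_arm --increments '[[[-6,-38,0,0,0,0,0.3],[-12,-76,0,0,0,0,0.3],[-18,-114,0,0,0,0,0.3],[-24,-152,0,0,0,0,0.3],[-30,-190,0,0,0,0,0.3],[-36,-228,0,0,0,0,0.3],[-40,-250,0,0,0,0,0.3],[-40,-250,0,0,0,0,0.3]]]'

```text
t: 2.37
position: [0.5704, -0.1392, 0.3275]
orientation: [[-0.978, 0.208, -0.002], [0.208, 0.978, -0.003], [0.001, -0.003, -1.0]]
wrist_force: [-0.4, -0.1, -0.3]
finger_gap: 0.0552
```

```bash
python3 - <<'E'
from h import *
P,im=shot('w2'); print(P)
E
```

```text
(array([ 0.57042509, -0.13917619,  0.32750628]), array([[-0.97811626,  0.20804931, -0.00201821],
       [ 0.20805487,  0.97811222, -0.00310907],
       [ 0.0013272 , -0.00346093, -0.99999313]]))
```

View pics/w2.png

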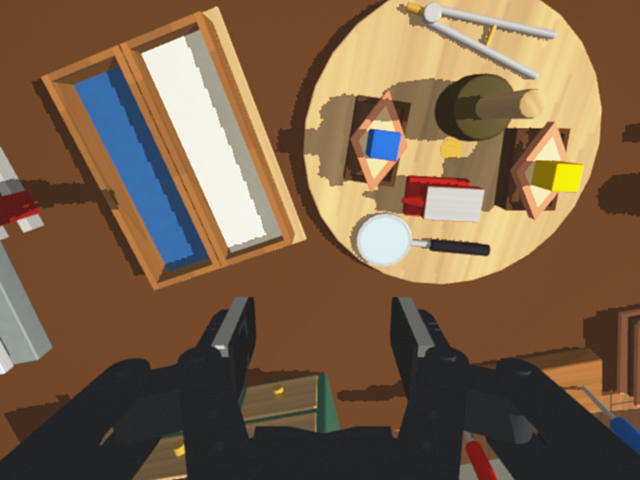

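```bash
python3 - <<'E'
from h import *
a=cv2.imread('pics/w1.png');b=cv2.imread('pics/w2.png')
def c(im,x,y,w,h,s): return cv2.resize(im[y:y+h,x:x+w],None,fx=s,fy=s,interpolation=cv2.INTER_CUBIC)
m=np.zeros((600,800,3),np.uint8)
m[0:300,0:400]=c(a,95,125,100,75,4)+0
m[0:300,400:800]=c(b,340,90,100,75,4)
m[300:600,0:400]=c(a,250,170,100,75,4)
m[300:600,400:800]=c(b,500,140,100,75,4)
cv2.imwrite('pics/m1.png',m)
cv2.imwrite('pics/m2.png',c(b,35,0,275,300,2))
cv2.imwrite('pics/m3.png',c(a,400,20,150,170,3.5))
E
```

```text
(no output)
```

View pics/m1.png

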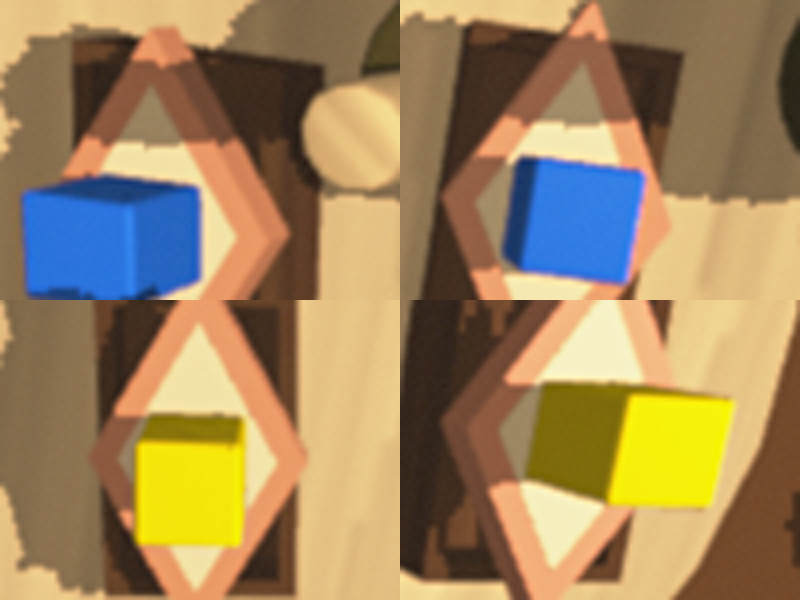

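View pics/m2.png

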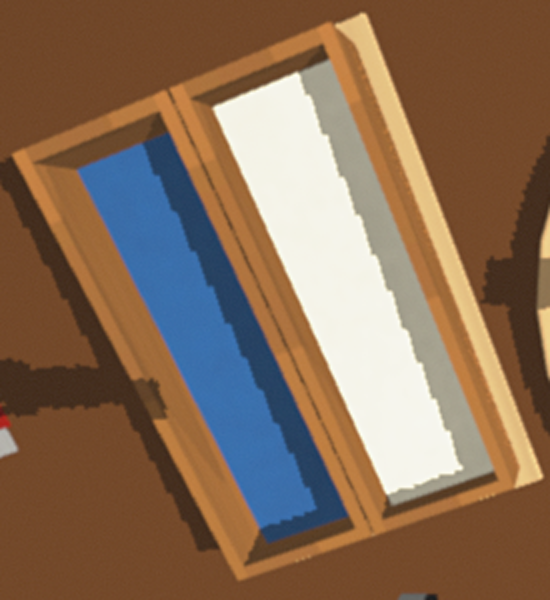

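View pics/m3.png

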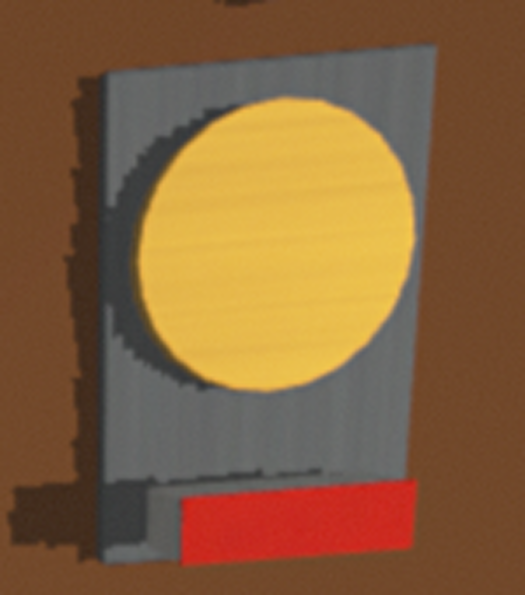

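```bash
python3 - <<'E'
from h import *
P1,a=load('w1');P2,b=load('w2')
c=cv2.resize(a[160:220,90:160],None,fx=7,fy=7,interpolation=cv2.INTER_CUBIC); cv2.imwrite('pics/m4.png',c)
def q(p,s,o): return ((p[0]+.5)/s-.5+o[0],(p[1]+.5)/s-.5+o[1])
yw1=[q(p,4,(250,170)) for p in [(138,145),(243,147),(241,246),(136,246)]]
yw2=[q(p,4,(500,140)) for p in [(230,93),(334,100),(312,208),(208,202)]]
bw2=[q(p,4,(340,90)) for p in [(132,160),(244,172),(230,284),(118,267)]]
X=[tri(ray('wrist',u,P1),ray('wrist',v,P2)) for u,v in zip(yw1,yw2)]
for x in X: print('yel corner',x[0].round(4),round(x[1],4))
C=np.mean([x[0] for x in X],0); print('yel c',C)
def rep(n,pts):
    e=[np.linalg.norm(pts[i]-pts[(i+1)%4]).round(4) for i in range(4)]
    d1=pts[3]-pts[0]+pts[2]-pts[1]; print(n,'c',np.mean(pts,0).round(4),'edges',e,'yaw of down-image edges',np.degrees(np.arctan2(d1[1],d1[0])).round(2))
rep('yel w1',[plane('wrist',u,.102,P1) for u in yw1]); rep('yel w2',[plane('wrist',u,.102,P2) for u in yw2]); rep('blue w2',[plane('wrist',u,.102,P2) for u in bw2])
T=[q(p,2,(35,0)) for p in [(15,155),(333,22),(517,487),(240,578)]]
rep('tray',[plane('wrist',u,.047,P2) for u in T])
for p in T: print(plane('wrist',p,.047,P2).round(4))
for p in [(170,92),(370,533)]: print('div',plane('wrist',q(p,2,(35,0)),.047,P2).round(4))
# pad
for n,im,P in (('w1',a,P1),):
    for cc,s,m in blobs(im,(18,120,120),(26,255,255),2000):
        ct=max(cv2.findContours(m,0,1)[0],key=cv2.contourArea); el=cv2.fitEllipse(ct); print('pad',cc,s,el)
        pts=np.array([plane('wrist',p,.018,P)[:2] for p in ct[:,0,:].astype(float)],np.float32)
        print(cv2.fitEllipse(pts))
S=[q(p,3.5,(400,20)) for p in [(182,498),(416,482),(412,548),(182,565)]]
rep('step',[plane('wrist',u,.044,P1) for u in S])
G=[q(p,3.5,(400,20)) for p in [(104,74),(437,45),(410,470)]]
print([plane('wrist',u,.008,P1).round(4) for u in G])
E
```

```text
yel corner [0.5756 0.078  0.1007] 0.0013
yel corner [0.5819 0.1021 0.0993] 0.0003
yel corner [0.6059 0.0963 0.1   ] 0.0003
yel corner [0.5996 0.0718 0.1016] 0.0009
yel c [0.59072913 0.08704302 0.1003958 ]
yel w1 c [0.5906 0.0872 0.102 ] edges [np.float64(0.0247), np.float64(0.0243), np.float64(0.0253), np.float64(0.0248)] yaw of down-image edges -14.24
yel w2 c [0.59  0.086 0.102] edges [np.float64(0.024), np.float64(0.0248), np.float64(0.0245), np.float64(0.025)] yaw of down-image edges -12.6
blue w2 c [ 0.5263 -0.0737  0.102 ] edges [np.float64(0.0252), np.float64(0.0246), np.float64(0.0259), np.float64(0.0234)] yaw of down-image edges -16.71
tray c [ 0.5057 -0.2861  0.047 ] edges [np.float64(0.1737), np.float64(0.2451), np.float64(0.1733), np.float64(0.2434)] yaw of down-image edges 7.5
[ 0.3959 -0.3882  0.047 ]
[ 0.3732 -0.216   0.047 ]
[ 0.6162 -0.1842  0.047 ]
[ 0.6372 -0.3562  0.047 ]
div [ 0.3853 -0.3024  0.047 ]
div [ 0.6258 -0.2734  0.047 ]
pad [478.1, 89.4] [439, 48, 79, 84, 5190] ((478.1041259765625, 89.41321563720703), (75.12210845947266, 86.0157470703125), 32.1468620300293)
((0.5129041075706482, 0.29788151383399963), (0.0827135220170021, 0.08291962742805481), 164.26507568359375)
step c [0.5925 0.2881 0.044 ] edges [np.float64(0.0702), np.float64(0.0199), np.float64(0.07), np.float64(0.0204)] yaw of down-image edges -6.39
[array([0.4531, 0.256 , 0.008 ]), array([0.466 , 0.3543, 0.008 ]), array([0.5901, 0.3393, 0.008 ])]
```

View pics/m4.png

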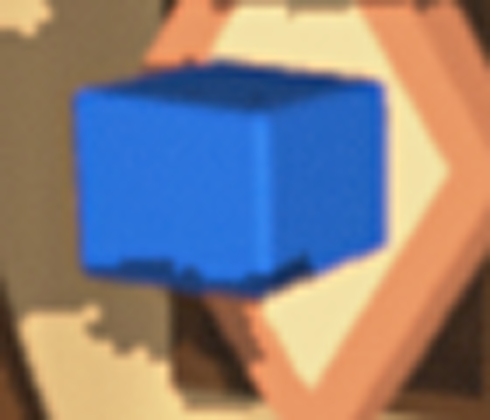

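```bash
python3 - <<'E'
from h import *
P1,a=load('w1');P2,b=load('w2')
def q(p,s,o): return ((p[0]+.5)/s-.5+o[0],(p[1]+.5)/s-.5+o[1])
bw1=[q(p,7,(90,160)) for p in [(78,92),(262,108),(258,296),(85,272)]]
bw2=[q(p,4,(340,90)) for p in [(132,160),(244,172),(230,284),(118,267)]]
X=[tri(ray('wrist',u,P1),ray('wrist',v,P2)) for u,v in zip(bw1,bw2)]
for x in X: print('blue corner',x[0].round(4),round(x[1],4))
print(np.mean([x[0] for x in X],0)); print(np.mean([plane('wrist',u,.102,P1) for u in bw1],0))
T=[q(p,2,(35,0)) for p in [(15,155),(333,22),(517,487),(240,578)]]
Tt=[q(p,4,(375,150)) for p in [(440,468),(115,512),(63,92),(362,45)]]
for u,v in zip(T,Tt): print('tray',tri(ray('wrist',u,P2),ray('top',v)))
print('pad',tri(ray('wrist',(478.1,89.4),P1),ray('top',q((136,342),3.3,(140,120)))))
to([.5275,-.0725,.16],np.radians(-16.7))
E
```

```text
blue corner [ 0.511  -0.0818  0.0984] 0.0002
blue corner [ 0.5184 -0.0578  0.0999] 0.0009
blue corner [ 0.5417 -0.0652  0.1038] 0.0007
blue corner [ 0.5337 -0.0891  0.0999] 0.0003
[ 0.52619252 -0.07347013  0.10049969]
[ 0.52598929 -0.07255358  0.102     ]
tray (array([ 0.39529931, -0.38414315,  0.05074676]), np.float64(0.0042574909459228445))
tray (array([ 0.37548764, -0.2053425 ,  0.0593663 ]), np.float64(0.015620890656721478))
tray (array([ 0.60609198, -0.176945  ,  0.08178853]), np.float64(0.003946880691381412))
tray (array([ 0.63394607, -0.34971912,  0.05798153]), np.float64(0.0011895435805774107))
pad (array([0.51285397, 0.30261425, 0.00881565]), np.float64(0.002843058946988832))
shift mm [ 55.3  54.6 167.5] rot [-0.0019 -0.0015  0.0831] rows>=4.4
```

Request:
move_arm --increments '[[[12,12,35,0,0,0.02,0.3],[24,24,70,0,0,0.04,0.3],[36,36,105,0,0,0.06,0.3],[48,48,138,0,0,0.083,0.3],[56,54,158,-0.002,-0.002,0.083,0.3],[56,54,164,-0.002,-0.002,0.083,0.3],[56,54,167,-0.002,-0.002,0.083,0.3]]]'

```text
t: 3.0
position: [0.5255, -0.0708, 0.1598]
orientation: [[-0.959, 0.284, -0.002], [0.284, 0.959, 0.001], [0.002, 0.0, -1.0]]
wrist_force: [0.3, 0.1, -0.5]
finger_gap: 0.0553
```

```bash
python3 - <<'E'
from h import *
P,im=shot('w3'); print(P); to([.5262,-.073,.089],np.radians(-16.7))
print('handle',plane('wrist',(535,103),.17,load('w2')[0]))
E
```

```text
(array([ 0.52553649, -0.07076385,  0.15978129]), array([[-9.58829821e-01,  2.83977282e-01, -1.50900806e-03],
       [ 2.83976818e-01,  9.58831006e-01,  5.18207099e-04],
       [ 1.59404276e-03,  6.83491122e-05, -9.99998727e-01]]))
shift mm [ 0.2 -1.5 71.5] rot [0.0002 0.0004 0.0024] rows>=1.7
handle [0.51380882 0.02431073 0.17      ]
```

View pics/w3.png

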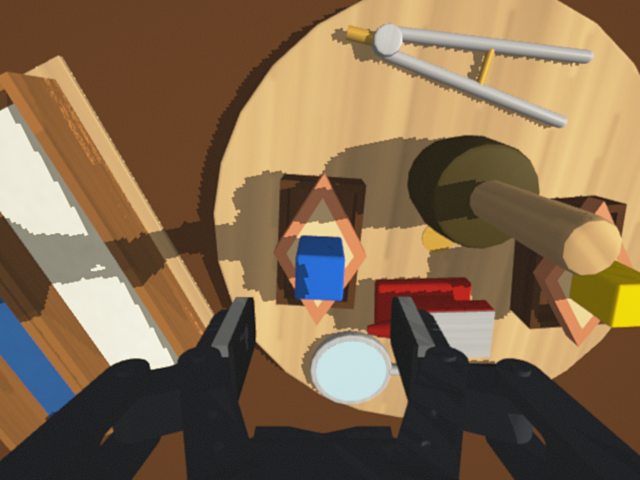

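```bash
python3 - <<'E'
from h import *
P,im=load('w3')
cv2.imwrite('pics/m5.png',cv2.resize(im[220:330,260:380],None,fx=5,fy=5,interpolation=cv2.INTER_CUBIC))
for z in (.1,.102): print(plane('wrist',(320.5,278),z,P))
E
```

```text
[ 0.52691109 -0.07268789  0.1       ]
[ 0.5260928  -0.07243163  0.102     ]
```

View pics/m5.png

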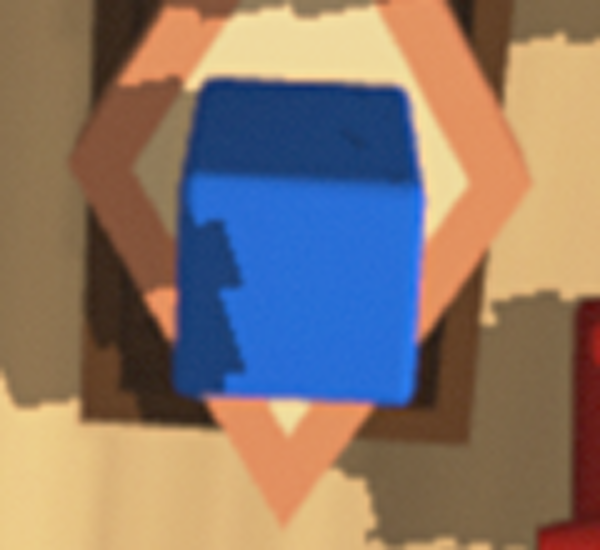

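Request:
move_arm --increments '[[[0,-1,25,0,0,0.03,0.3],[0,-1,50,0,0,0.03,0.3],[0,-1.5,65,0,0,0.03,0.3],[0,-1.5,71,0,0,0.03,0.3],[0,-1.5,71,0,0,0.03,-0.2],[0,-1.5,71,0,0,0.03,-0.6],[0,-1.5,71,0,0,0.03,-1],[0,-1.5,71,0,0,0.03,-1]]]' --squeeze 40

```text
t: 3.72
position: [0.5282, -0.0733, 0.0914]
orientation: [[-0.95, 0.314, 0.004], [0.314, 0.95, -0.0], [-0.004, 0.001, -1.0]]
wrist_force: [1.3, -0.4, 4.2]
finger_gap: 0.0256
```

Request:
move_arm --increments '[[[0,0,0,0,0,0,-1],[0,0,0,0,0,0,-1]]]'

```text
t: 3.88
position: [0.5289, -0.0734, 0.0923]
orientation: [[-0.95, 0.314, 0.006], [0.314, 0.95, -0.001], [-0.005, 0.001, -1.0]]
wrist_force: [0.3, -0.2, -1.0]
finger_gap: 0.0255
```

Request:
move_arm --increments '[[[0,0,-20,0,0,0,-1],[0,0,-55,0,0,0,-1],[0,0,-92,0,0,0,-1],[0,0,-130,0,0,0,-1],[0,0,-160,0,0,0,-1],[0,0,-160,0,0,0,-1]]]'

```text
t: 4.38
position: [0.5312, -0.0738, 0.2593]
orientation: [[-0.949, 0.314, 0.016], [0.314, 0.95, -0.002], [-0.016, 0.003, -1.0]]
wrist_force: [1.1, -0.1, -1.4]
finger_gap: 0.0251
```

```bash
python3 - <<'E'
from h import *
s=status.observe(); print(s['wrist_force'],s['finger_gap'],pose()[0]); shot('w4'); to([.5129,.298,.24],np.radians(-18))
E
```

```text
[ 1.06319664 -0.12554817 -1.44159461] 0.02513528538578133 [ 0.531243   -0.07380185  0.25925371]
shift mm [133.3 347.4  15.3] rot [ 0.0024  0.0124 -0.0049] rows>=8.9
```

View pics/w4.png

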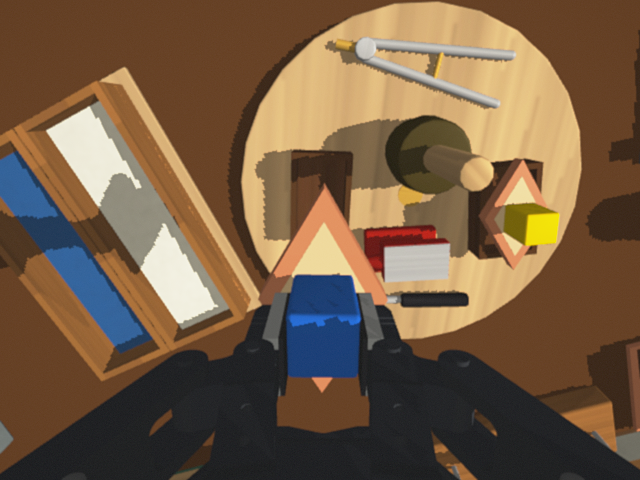

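Request:
move_arm --increments '[[[13,34,0,0,0.004,0,-1],[27,70,0,0,0.008,0,-1],[41,106,0,0,0.012,0,-1],[55,142,0,0,0.012,0,-1],[69,178,0,0,0.012,0,-1],[83,214,0,0,0.012,0,-1],[97,250,0,0,0.012,0,-1],[111,286,0,0,0.012,0,-1]]]'

```text
t: 5.1
position: [0.5133, 0.2342, 0.2539]
orientation: [[-0.95, 0.314, -0.001], [0.314, 0.95, 0.001], [0.001, 0.001, -1.0]]
wrist_force: [1.0, 0.4, -2.0]
finger_gap: 0.0251
```

```bash
python3 - <<'E'
from h import *
to([.5129,.298,.22],np.radians(-18))
E
```

```text
shift mm [20.3 60.4 34. ] rot [ 0.0008 -0.0013 -0.0049] rows>=1.7
```

Request:
move_arm --increments '[[[7,20,15,0,0,0,-1],[14,40,40,0,0,0,-1],[20,58,70,0,0,0,-1],[20,61,100,0,0,0,-1],[20,61,120,0,0,0,-1],[20,61,130,0,0,0,-1],[20,61,130,0,0,0,-1]]]'

```text
t: 5.68
position: [0.5107, 0.2971, 0.1201]
orientation: [[-0.95, 0.313, -0.007], [0.314, 0.95, -0.002], [0.006, -0.004, -1.0]]
wrist_force: [0.5, -0.0, -0.1]
finger_gap: 0.0253
```

```bash
python3 - <<'E'
from h import *
s=status.observe(); print(s['wrist_force'],s['qvel'].round(3) if hasattr(s['qvel'],'round') else s['qvel']); shot('w5'); to([.5129,.298,.082],np.radians(-18))
E
```

```text
[ 0.47988833 -0.03522942 -0.1114869 ] [-0.007 -0.041  0.059  0.046  0.001  0.001]
shift mm [-0.9  0.7 40.3] rot [-0.002  -0.0037 -0.0051] rows>=1.0
```

View pics/w5.png

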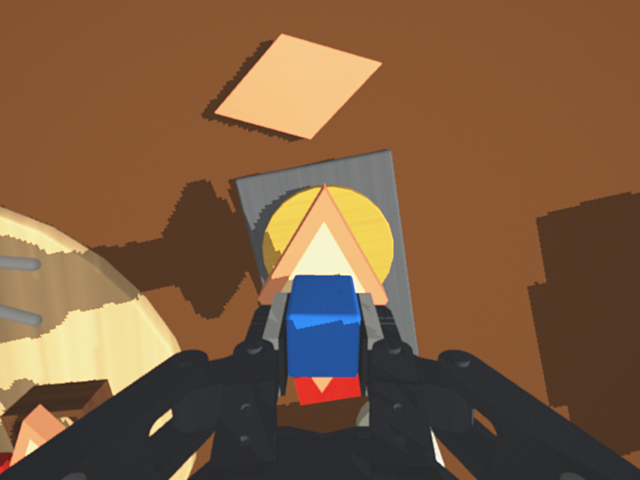

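Request:
move_arm --increments '[[[-1,1,12,-0.002,-0.004,0,-1],[-1,1,22,-0.002,-0.004,0,-1],[-1,1,28,-0.002,-0.004,0,-1],[-1,1,30,-0.002,-0.004,0,-1],[-1,1,31,-0.002,-0.004,0,-1],[-1,1,31,-0.002,-0.004,0,-1]]]'

```text
t: 6.23
position: [0.5134, 0.2983, 0.0917]
orientation: [[-0.949, 0.314, 0.001], [0.314, 0.949, 0.0], [-0.001, 0.0, -1.0]]
wrist_force: [0.6, -0.3, -1.3]
finger_gap: 0.0257
```

Request:
move_arm --increments '[[[0,0,2,0,0,0,-1],[0,0,4,0,0,0,-1],[0,0,4,0,0,0,-1]]]'

```text
t: 6.48
position: [0.5134, 0.2983, 0.0877]
orientation: [[-0.949, 0.314, 0.001], [0.314, 0.949, 0.0], [-0.001, 0.0, -1.0]]
wrist_force: [0.5, 0.2, -1.4]
finger_gap: 0.0257
```

Request:
move_arm --increments '[[[0,0,2,0,0,0,-1],[0,0,3,0,0,0,-1],[0,0,3,0,0,0,-1]]]'

```text
t: 6.73
position: [0.5132, 0.2982, 0.0844]
orientation: [[-0.949, 0.314, 0.0], [0.314, 0.949, -0.0], [-0.0, 0.0, -1.0]]
wrist_force: [-0.6, -0.3, -1.0]
finger_gap: 0.0255
```

Request:
move_arm --increments '[[[0,0,1.5,0,0,0,-1],[0,0,2.5,0,0,0,-1],[0,0,2.5,0,0,0,-1]]]'

```text
t: 6.98
position: [0.5131, 0.2981, 0.0816]
orientation: [[-0.949, 0.314, -0.0], [0.314, 0.949, -0.0], [-0.0, -0.0, -1.0]]
wrist_force: [-0.8, -0.8, -1.7]
finger_gap: 0.0254
```

Request:
move_arm --increments '[[[0,0,1.5,0,0,0,-1],[0,0,2,0,0,0,-1],[0,0,2,0,0,0,-1]]]'

```text
t: 7.23
position: [0.5129, 0.298, 0.0794]
orientation: [[-0.949, 0.314, -0.0], [0.314, 0.949, -0.0], [0.0, -0.001, -1.0]]
wrist_force: [0.9, 0.0, -1.0]
finger_gap: 0.0256
```

Request:
move_arm --increments '[[[0,0,2,0,0,0,-1],[0,0,4,0,0,0,-1],[0,0,4,0,0,0,-1]]]'

```text
t: 7.48
position: [0.5127, 0.2978, 0.0749]
orientation: [[-0.949, 0.314, -0.001], [0.314, 0.949, -0.001], [0.001, -0.001, -1.0]]
wrist_force: [0.1, -0.9, -1.6]
finger_gap: 0.0254
```

Request:
move_arm --increments '[[[0,0,1,0,0,0,-1],[0,0,2,0,0,0,-1],[0,0,2,0,0,0,-1]]]'

```text
t: 7.73
position: [0.5124, 0.2978, 0.0726]
orientation: [[-0.949, 0.314, -0.001], [0.314, 0.949, -0.001], [0.001, -0.001, -1.0]]
wrist_force: [-0.8, 0.8, -1.1]
finger_gap: 0.0251
```

Request:
move_arm --increments '[[[0,0,1,0,0,0,-1],[0,0,1.5,0,0,0,-1],[0,0,1.5,0,0,0,-1]]]'

```text
t: 7.98
position: [0.5126, 0.2979, 0.0715]
orientation: [[-0.949, 0.314, -0.001], [0.314, 0.949, -0.001], [0.001, -0.001, -1.0]]
wrist_force: [-1.2, -0.4, 2.1]
finger_gap: 0.0257
```

Request:
move_arm --increments '[[[0,0,1,0,0,0,-1],[0,0,1,0,0,0,-1],[0,0,1,0,0,0,-1]]]'

```text
t: 8.23
position: [0.5126, 0.2979, 0.0714]
orientation: [[-0.949, 0.314, -0.001], [0.314, 0.949, -0.001], [0.0, -0.001, -1.0]]
wrist_force: [-2.8, -1.4, 6.9]
finger_gap: 0.025
```

```bash
python3 - <<'E'
from h import *
s=status.observe(); print(s['wrist_force'],s['position'])
for n in('side','top'): cv2.imwrite(f'pics/{n}1.png',vision.capture(n))
t=cv2.imread('pics/side1.png'); cv2.imwrite('pics/sg1.png',cv2.resize(t[100:210,270:400],None,fx=5,fy=5,interpolation=cv2.INTER_CUBIC))
E
```

```text
[-2.82078246 -1.39645965  6.87531119] [0.51256175 0.29786481 0.0713589 ]
```

View pics/sg1.png

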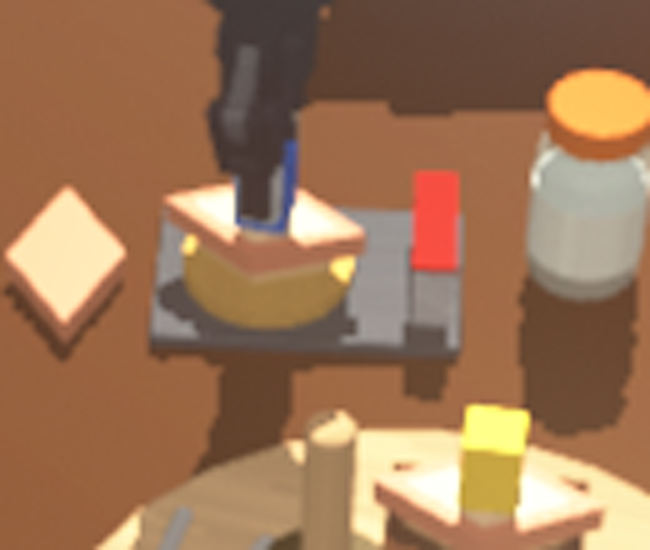

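Contact on the pad came at TCP z 0.0714 with 7 N upward. Thin predicts 0.072 and thick 0.082, so the blue-post lozenge is thin and goes in the white tray. I'll lift it and carry it over.

Request:
move_arm --increments '[[[0,0,-20,0,0,0,-1],[0,0,-58,0,0,0,-1],[0,0,-96,0,0,0,-1],[0,0,-134,0,0,0,-1],[0,0,-172,0,0,0,-1],[0,-10,-185,0,0,0,-1],[0,-40,-186,0,0,0,-1],[0,-80,-186,0,0,0,-1]]]'

```text
t: 9.0
position: [0.4887, 0.2231, 0.2583]
orientation: [[-0.95, 0.311, 0.003], [0.311, 0.95, 0.001], [-0.002, 0.002, -1.0]]
wrist_force: [0.9, -1.5, -1.5]
finger_gap: 0.0254
```

```bash
python3 - <<'E'
from h import *
to([.556,-.235,.25],np.radians(7.4))
E
```

```text
shift mm [-206.5 -414.5    7.9] rot [ 0.0014  0.0024 -0.4456] rows>=11.1
```

Request:
move_arm --increments '[[[-16,-32,0,0,0,-0.03,-1],[-33,-66,0,0,0,-0.07,-1],[-50,-100,0,0,0,-0.11,-1],[-67,-134,0,0,0,-0.15,-1],[-84,-168,0,0,0,-0.19,-1],[-101,-202,0,0,0,-0.23,-1],[-118,-236,0,0,0,-0.27,-1],[-135,-270,0,0,0,-0.31,-1]]]'

```text
t: 9.67
position: [0.5324, -0.0775, 0.2574]
orientation: [[-1.0, 0.005, 0.002], [0.005, 1.0, 0.001], [-0.002, 0.001, -1.0]]
wrist_force: [1.5, -0.0, -1.0]
finger_gap: 0.0253
```

```bash
python3 - <<'E'
from h import *
to([.556,-.235,.22],np.radians(7.4))
E
```

```text
shift mm [ -24.3 -157.4   37.2] rot [ 0.0011  0.002  -0.1338] rows>=3.9
```

Request:
move_arm --increments '[[[-6,-38,3,0,0,-0.04,-1],[-12,-76,10,0,0,-0.08,-1],[-18,-114,20,0,0.002,-0.12,-1],[-23,-145,32,0,0.002,-0.134,-1],[-24,-157,37,0,0.002,-0.134,-1],[-24,-157,37,0,0.002,-0.134,-1]]]'

```text
t: 10.17
position: [0.5543, -0.2372, 0.2175]
orientation: [[-0.992, -0.125, -0.003], [-0.125, 0.992, 0.002], [0.003, 0.002, -1.0]]
wrist_force: [-0.6, 0.1, -0.5]
finger_gap: 0.0254
```

```bash
python3 - <<'E'
from h import *
shot('w6'); to([.556,-.2352,.12],np.radians(7.4))
E
```

```text
shift mm [-1.7 -0.3 98.5] rot [ 0.0029 -0.0023 -0.0025] rows>=2.4
```

View pics/w6.png

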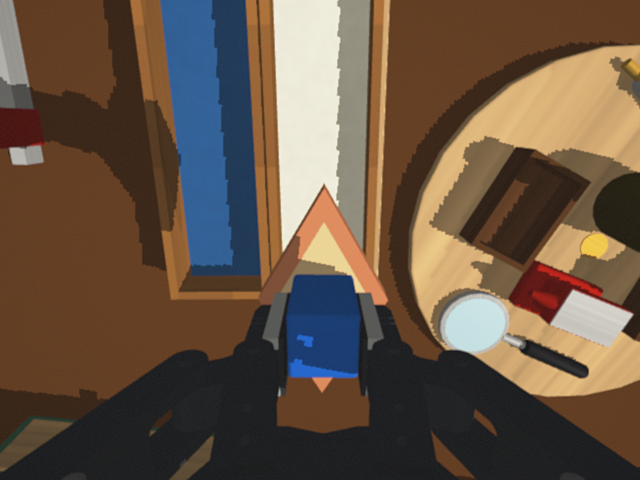

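```bash
python3 - <<'E'
from h import *
P,im=load('w6'); cv2.imwrite('pics/m6.png',cv2.resize(im[60:310,130:400],None,fx=2.4,fy=2.4,interpolation=cv2.INTER_CUBIC))
E
```

```text
(no output)
```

View pics/m6.png

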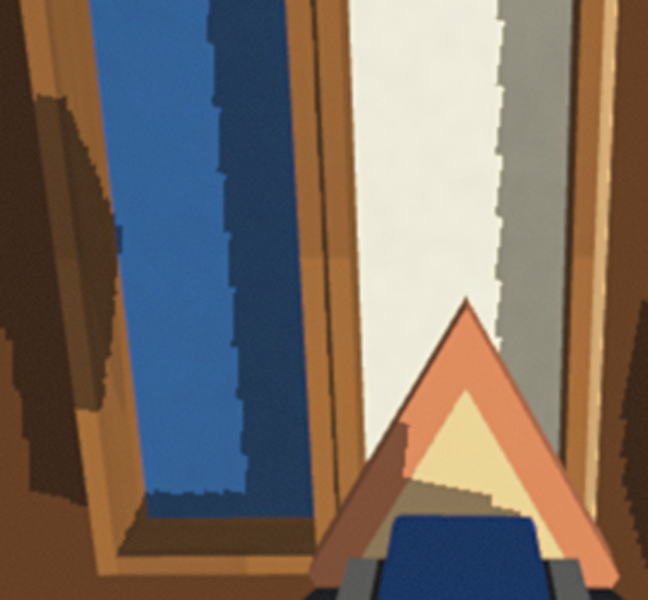

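```bash
python3 - <<'E'
from h import *
P,im=load('w6'); 
u=np.array([np.cos(np.radians(7.4)),np.sin(np.radians(7.4))]);v=np.array([-u[1],u[0]]);c=np.array([.5057,-.2861])
def w(p): 
    X=plane('wrist',((p[0]+.5)/2.4-.5+130,(p[1]+.5)/2.4-.5+60),.047,P)[:2]-c; return (1000*np.array([X@u,X@v])).round(1)
for n,p in (('div',(321,150)),('div',(335,400)),('out',(606,150)),('out',(597,400)),('in',(572,150)),('in',(563,400)),('deepcorner out',(101,575)),('deep in',(121,556))): print(n,w(p))
X=P[0][:2]-c; print('tcp',X@u,X@v)
E
```

```text
div [-22.6  -1.3]
div [58.  -0.6]
out [-22.3  87.4]
out [58.4 87.8]
in [-22.3  76.8]
in [58.3 76.3]
deepcorner out [122.6 -87.5]
deep in [115.2 -79.4]
tcp 0.05446748094838434 0.04223632275594098
```

Request:
move_arm --increments '[[[-2,0,20,0.002,-0.002,0,-1],[-2,0,55,0.002,-0.002,0,-1],[-2,0,90,0.002,-0.002,0,-1],[-2,0,112,0.002,-0.002,0,-1],[-2,0,124,0.002,-0.002,0,-1],[-2,0,130,0.002,-0.002,0,-1],[-2,0,132,0.002,-0.002,0,-1],[-2,0,132,0.002,-0.002,0,-1]]]'

```text
t: 10.88
position: [0.557, -0.2345, 0.0876]
orientation: [[-0.992, -0.127, 0.001], [-0.127, 0.992, 0.0], [-0.001, 0.0, -1.0]]
wrist_force: [0.7, 0.0, -0.7]
finger_gap: 0.0255
```

```bash
python3 - <<'E'
from h import *
to([.556,-.2352,.0747],np.radians(7.4)); print(status.observe()['wrist_force'])
E
```

```text
shift mm [ 1.1 -0.6 12.9] rot [ 0.0003  0.001  -0.0018] rows>=0.3
[ 0.66099808  0.0246876  -0.66128602]
```

Request:
move_arm --increments '[[[0,0,3,0,0,0,-1],[0,0,6,0,0,0,-1],[0,0,9,0,0,0,-1],[0,0,10.5,0,0,0,-1],[0,0,10.5,0,0,0,-1]]]'

```text
t: 11.3
position: [0.5568, -0.2344, 0.0769]
orientation: [[-0.992, -0.127, 0.001], [-0.127, 0.992, 0.001], [-0.001, 0.0, -1.0]]
wrist_force: [-0.2, 0.5, -2.7]
finger_gap: 0.0254
```

Request:
move_arm --increments '[[[0,0,1,0,0,0,-1],[0,0,2,0,0,0,-1],[0,0,2,0,0,0,-1]]]'

```text
t: 11.55
position: [0.5567, -0.2345, 0.0747]
orientation: [[-0.992, -0.127, 0.0], [-0.127, 0.992, 0.001], [-0.0, 0.001, -1.0]]
wrist_force: [-0.1, -0.4, -0.8]
finger_gap: 0.0256
```

Request:
move_arm --increments '[[[0,0,1,0,0,0,-1],[0,0,1,0,0,0,-1]]]'

```text
t: 11.72
position: [0.5568, -0.2345, 0.0744]
orientation: [[-0.992, -0.127, 0.001], [-0.127, 0.992, 0.001], [-0.001, 0.0, -1.0]]
wrist_force: [-2.5, 0.3, 4.8]
finger_gap: 0.0258
```

Request:
move_arm --increments '[[[0,0,0,0,0,0,-0.1],[0,0,0,0,0,0,0.3],[0,0,0,0,0,0,0.3],[0,0,0,0,0,0,0.3]]]'

```text
t: 12.05
position: [0.5568, -0.2346, 0.0744]
orientation: [[-0.992, -0.127, 0.001], [-0.127, 0.992, 0.0], [-0.001, 0.0, -1.0]]
wrist_force: [0.1, -0.4, 0.7]
finger_gap: 0.0553
```

Request:
move_arm --increments '[[[0,0,-10,0,0,0,0.3],[0,0,-30,0,0,0,0.3],[0,0,-65,0,0,0,0.3],[0,0,-100,0,0,0,0.3],[0,0,-140,0,0,0,0.3],[0,0,-170,0,0,0,0.3]]]'

```text
t: 12.55
position: [0.5571, -0.2348, 0.2485]
orientation: [[-0.992, -0.127, 0.003], [-0.127, 0.992, -0.001], [-0.003, -0.001, -1.0]]
wrist_force: [1.2, 0.1, 0.2]
finger_gap: 0.0556
```

```bash
python3 - <<'E'
from h import *
shot('w7'); to([.5906,.0868,.2],np.radians(-13.4))
E
```

```text
shift mm [-71.1 316.4  53.6] rot [-0.0033  0.0114  0.3609] rows>=7.9
```

View pics/w7.png

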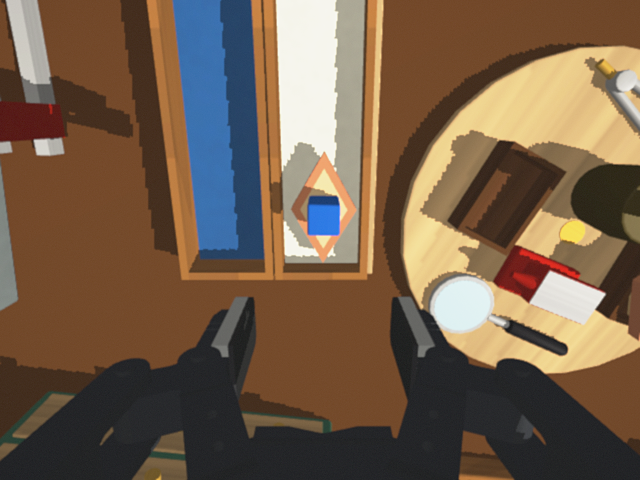

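The blue lozenge lies lengthwise and centred in the white tray at (323,210). Next is yellow.

Request:
move_arm --increments '[[[-8,36,0,0,0,0.04,0.3],[-17,74,0,0,0,0.08,0.3],[-26,112,0,0,0,0.13,0.3],[-35,150,0,0,0.01,0.18,0.3],[-44,188,0,0,0.01,0.23,0.3],[-53,226,0,0,0.01,0.28,0.3],[-62,264,0,0,0.01,0.32,0.3],[-70,302,5,0,0.01,0.36,0.3]]]'

```text
t: 13.27
position: [0.5913, 0.0745, 0.2502]
orientation: [[-0.973, 0.233, 0.004], [0.233, 0.973, -0.003], [-0.004, -0.002, -1.0]]
wrist_force: [0.5, -1.0, -0.1]
finger_gap: 0.0554
```

```bash
python3 - <<'E'
from h import *
to([.5906,.0868,.165],np.radians(-13.4))
E
```

```text
shift mm [ 3.9 11.9 85.1] rot [-0.0022  0.0043 -0.0011] rows>=2.1
```

Request:
move_arm --increments '[[[4,12,25,-0.002,0.004,0,0.3],[4,12,60,-0.002,0.004,0,0.3],[4,12,80,-0.002,0.004,0,0.3],[4,12,85,-0.002,0.004,0,0.3],[4,12,85,-0.002,0.004,0,0.3]]]'

```text
t: 13.68
position: [0.5892, 0.0868, 0.1638]
orientation: [[-0.973, 0.233, -0.003], [0.233, 0.973, -0.001], [0.003, -0.001, -1.0]]
wrist_force: [0.5, -0.2, -0.3]
finger_gap: 0.0552
```

```bash
python3 - <<'E'
from h import *
P,im=shot('w8'); print(P[0]); to([.5906,.0868,.0905],np.radians(-13.4))
cv2.imwrite('pics/m8.png',cv2.resize(im[200:330,250:390],None,fx=5,fy=5,interpolation=cv2.INTER_CUBIC)[:600])
E
```

```text
[0.58915567 0.08676742 0.16377012]
shift mm [-0.2  0.1 75. ] rot [-0.0004 -0.0003 -0.0013] rows>=1.8
```

View pics/w8.png

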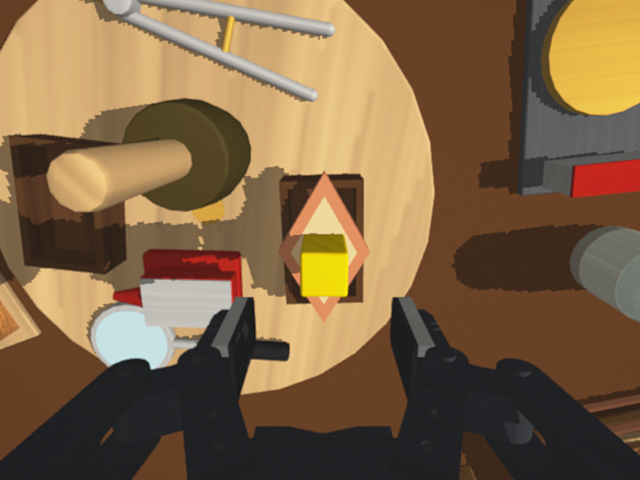

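View pics/m8.png

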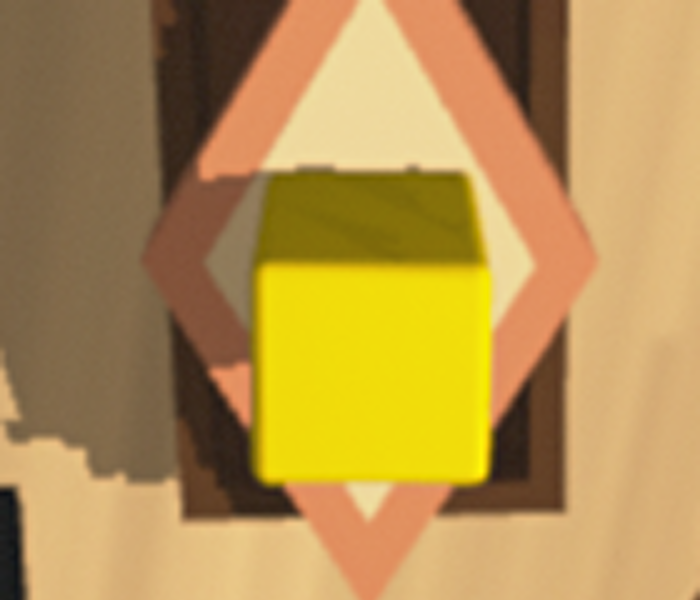

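Request:
move_arm --increments '[[[0,0,25,0,0,0,0.3],[0,0,50,0,0,0,0.3],[-1,0,66,0,0,0,0.3],[-1,0,72,0,0,0,0.3],[-1,0,72,0,0,0,-0.2],[-1,0,72,0,0,0,-0.6],[-1,0,72,0,0,0,-1],[-1,0,72,0,0,0,-1]]]'

```text
t: 14.4
position: [0.5929, 0.0866, 0.0956]
orientation: [[-0.972, 0.233, 0.003], [0.233, 0.972, 0.0], [-0.003, 0.001, -1.0]]
wrist_force: [-0.2, -1.0, 5.1]
finger_gap: 0.0253
```

Request:
move_arm --increments '[[[0,0,0,0,0,0,-1],[0,0,0,0,0,0,-1]]]'

```text
t: 14.57
position: [0.5937, 0.0867, 0.0966]
orientation: [[-0.972, 0.233, 0.005], [0.233, 0.972, 0.0], [-0.005, 0.001, -1.0]]
wrist_force: [-0.5, 0.7, -1.4]
finger_gap: 0.0253
```

Request:
move_arm --increments '[[[0,0,-20,0,0,0,-1],[0,0,-55,0,0,0,-1],[0,0,-80,0,0,0,-1],[0,0,-90,0,0,0,-1]]]'

```text
t: 14.9
position: [0.5951, 0.087, 0.1906]
orientation: [[-0.972, 0.233, 0.01], [0.233, 0.972, 0.001], [-0.009, 0.003, -1.0]]
wrist_force: [1.2, 0.5, -1.5]
finger_gap: 0.0253
```

```bash
python3 - <<'E'
from h import *
P,im=shot('w9'); print(P[0]); to([.5129,.298,.15],np.radians(-13.4))
print('glue base',plane('wrist',(485,228),.0,load('w1')[0]))
E
```

```text
[0.59507972 0.086987   0.19058957]
shift mm [129.9 185.7  40.4] rot [ 0.0038  0.0105 -0.0014] rows>=5.5
glue base [0.67402863 0.29948937 0.        ]
```

View pics/w9.png

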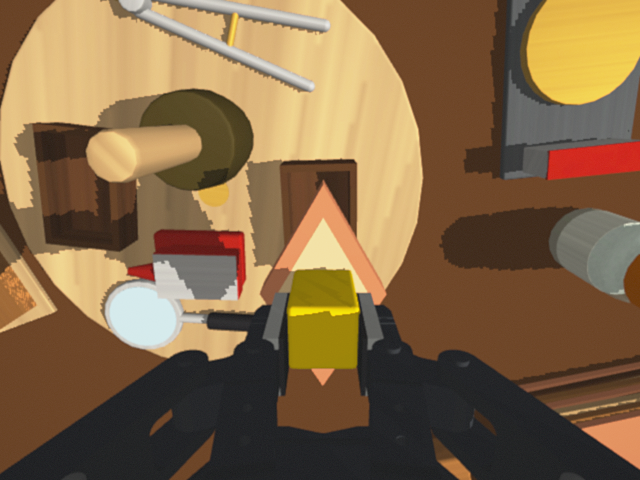

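Request:
move_arm --increments '[[[15,28,-3,0,0.003,0,-1],[36,60,-3,0,0.006,0,-1],[60,92,0,0.002,0.01,0,-1],[84,124,5,0.003,0.01,0,-1],[108,155,15,0.003,0.01,0,-1],[126,180,30,0.003,0.01,0,-1],[130,186,50,0.003,0.01,0,-1],[130,186,65,0.003,0.01,0,-1]]]'

```text
t: 15.62
position: [0.5107, 0.3004, 0.1224]
orientation: [[-0.973, 0.229, -0.002], [0.229, 0.973, 0.0], [0.002, -0.0, -1.0]]
wrist_force: [-0.1, 0.2, -2.0]
finger_gap: 0.0251
```

```bash
python3 - <<'E'
from h import *
to([.5129,.298,.093],np.radians(-13.4))
a=cv2.imread('pics/w4.png');b=cv2.imread('pics/w9.png')
cv2.imwrite('pics/m9.png',np.hstack([cv2.resize(i[250:400,260:390],None,fx=3,fy=3) for i in(a,b)]))
for h in(.0106,.0064,.0095,.0115):
    I=(np.zeros(3),np.eye(3)); print(h,[proj('wrist',(sx*.013,sy*.013,-h),I).round(1) for sx in(1,-1) for sy in(-1,1)])
E
```

```text
shift mm [-2.8 -1.8 29.4] rot [-0.0003 -0.0019  0.0028] rows>=0.7
0.0106 [array([285.1, 319.8]), array([361.6, 319.8]), array([287.2, 384. ]), array([359.4, 384. ])]
0.0064 [array([286.2, 313.7]), array([360.5, 313.7]), array([288.2, 376.5]), array([358.4, 376.5])]
0.0095 [array([285.4, 318.1]), array([361.3, 318.2]), array([287.5, 382. ]), array([359.1, 382. ])]
0.0115 [array([284.8, 321.1]), array([361.9, 321.1]), array([287. , 385.7]), array([359.6, 385.7])]
```

View pics/m9.png

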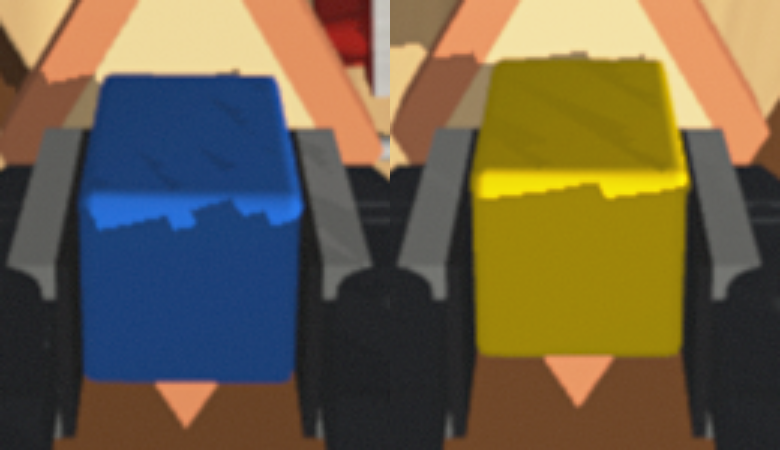

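Request:
move_arm --increments '[[[-3,-2,12,0,-0.002,0,-1],[-3,-2,22,0,-0.002,0,-1],[-3,-2,27,0,-0.002,0,-1],[-3,-2,29,0,-0.002,0,-1],[-3,-2,29,0,-0.002,0,-1]]]'

```text
t: 16.03
position: [0.513, 0.2974, 0.0928]
orientation: [[-0.973, 0.23, -0.001], [0.23, 0.973, -0.001], [0.0, -0.001, -1.0]]
wrist_force: [0.2, -0.4, -1.4]
finger_gap: 0.0254
```

Request:
move_arm --increments '[[[0,0,2,0,0,0,-1],[0,0,4,0,0,0,-1],[0,0,4,0,0,0,-1]]]'

```text
t: 16.28
position: [0.5133, 0.2974, 0.0891]
orientation: [[-0.973, 0.23, -0.0], [0.23, 0.973, -0.0], [-0.0, -0.0, -1.0]]
wrist_force: [-0.3, -0.3, -1.4]
finger_gap: 0.0254
```

Request:
move_arm --increments '[[[0,0,1,0,0,0,-1],[0,0,2,0,0,0,-1],[0,0,2,0,0,0,-1]]]'

```text
t: 16.53
position: [0.5133, 0.2973, 0.0872]
orientation: [[-0.973, 0.23, 0.0], [0.23, 0.973, -0.0], [-0.0, -0.0, -1.0]]
wrist_force: [-0.5, 1.3, -1.5]
finger_gap: 0.0256
```

Request:
move_arm --increments '[[[0,0,1,0,0,0,-1],[0,0,2,0,0,0,-1],[0,0,2,0,0,0,-1]]]'

```text
t: 16.78
position: [0.5132, 0.2973, 0.085]
orientation: [[-0.973, 0.23, -0.0], [0.23, 0.973, -0.0], [0.0, -0.0, -1.0]]
wrist_force: [-0.8, 0.9, -2.3]
finger_gap: 0.025
```

Request:
move_arm --increments '[[[0,0,1,0,0,0,-1],[0,0,2,0,0,0,-1],[0,0,2,0,0,0,-1]]]'

```text
t: 17.03
position: [0.513, 0.2972, 0.0826]
orientation: [[-0.973, 0.23, -0.001], [0.23, 0.973, -0.001], [0.0, -0.001, -1.0]]
wrist_force: [0.7, 0.0, -1.0]
finger_gap: 0.0254
```

Request:
move_arm --increments '[[[0,0,1,0,0,0,-1],[0,0,2,0,0,0,-1],[0,0,2,0,0,0,-1]]]'

```text
t: 17.28
position: [0.5129, 0.2972, 0.0804]
orientation: [[-0.973, 0.23, -0.001], [0.23, 0.973, -0.001], [0.001, -0.001, -1.0]]
wrist_force: [-0.1, -0.8, -1.3]
finger_gap: 0.0251
```

Request:
move_arm --increments '[[[0,0,1,0,0,0,-1],[0,0,2,0,0,0,-1],[0,0,2,0,0,0,-1]]]'

```text
t: 17.53
position: [0.5127, 0.2971, 0.0782]
orientation: [[-0.973, 0.23, -0.001], [0.23, 0.973, -0.001], [0.001, -0.001, -1.0]]
wrist_force: [-0.5, -0.4, -2.1]
finger_gap: 0.0255
```

Request:
move_arm --increments '[[[0,0,1,0,0,0,-1],[0,0,2,0,0,0,-1],[0,0,2,0,0,0,-1]]]'

```text
t: 17.78
position: [0.5126, 0.297, 0.0759]
orientation: [[-0.973, 0.23, -0.001], [0.23, 0.973, -0.001], [0.001, -0.001, -1.0]]
wrist_force: [0.2, 0.6, -1.2]
finger_gap: 0.0252
```

Request:
move_arm --increments '[[[0,0,1,0,0,0,-1],[0,0,1,0,0,0,-1]]]'

```text
t: 17.95
position: [0.5127, 0.297, 0.0756]
orientation: [[-0.973, 0.23, -0.001], [0.23, 0.973, -0.001], [0.001, -0.001, -1.0]]
wrist_force: [-2.0, -1.0, 3.6]
finger_gap: 0.0254
```

Request:
move_arm --increments '[[[0,0,1,0,0,0,-1],[0,0,1,0,0,0,-1]]]'

```text
t: 18.12
position: [0.5126, 0.297, 0.0756]
orientation: [[-0.973, 0.23, -0.001], [0.23, 0.973, -0.001], [0.001, -0.001, -1.0]]
wrist_force: [-2.2, -2.1, 6.5]
finger_gap: 0.0251
```

```bash
python3 - <<'E'
from h import *
t=vision.capture('side'); cv2.imwrite('pics/side2.png',t); o=cv2.imread('pics/side1.png')
cv2.imwrite('pics/sg2.png',np.hstack([cv2.resize(i[110:190,290:380],None,fx=4.4,fy=4.4,interpolation=cv2.INTER_CUBIC) for i in(o,t)]))
E
```

```text
(no output)
```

View pics/sg2.png

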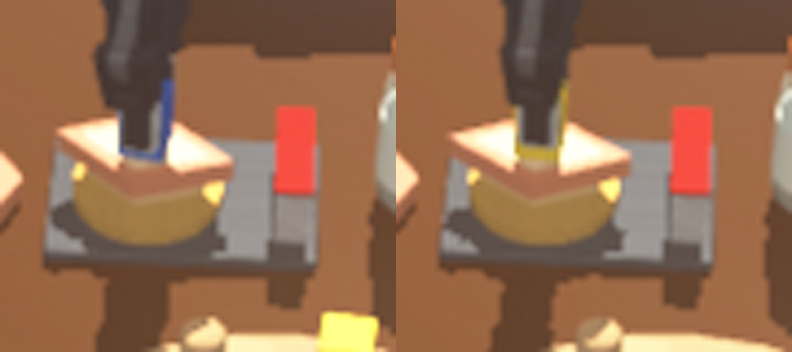

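Request:
move_arm --increments '[[[0,0,-20,0,0,0,-1],[0,0,-58,0,0,0,-1],[0,0,-96,0,0,0,-1],[0,0,-134,0,0,0,-1],[0,0,-172,0,0,0,-1],[0,-10,-185,0,0,0,-1],[0,-40,-186,0,0,0,-1],[0,-80,-186,0,0,0,-1]]]'

```text
t: 18.83
position: [0.4954, 0.2205, 0.2627]
orientation: [[-0.974, 0.227, 0.002], [0.227, 0.974, 0.001], [-0.002, 0.002, -1.0]]
wrist_force: [0.5, -1.1, -1.6]
finger_gap: 0.0253
```

```bash
python3 - <<'E'
from h import *
to([.4435,-.2502,.25],np.radians(7.3))
E
```

```text
shift mm [ -56.2 -470.2   12. ] rot [ 0.0013  0.0024 -0.3562] rows>=11.4
```

Request:
move_arm --increments '[[[-4,-34,0,0,0,-0.02,-1],[-9,-74,0,0,0,-0.05,-1],[-14,-114,0,0,0,-0.08,-1],[-19,-154,0,0,0,-0.11,-1],[-24,-194,0,0,0,-0.14,-1],[-29,-234,0,0,0,-0.17,-1],[-34,-274,0,0,0,-0.2,-1],[-39,-314,0,0,0,-0.23,-1]]]'

```text
t: 19.5
position: [0.4611, -0.0961, 0.2619]
orientation: [[-1.0, -0.003, 0.002], [-0.003, 1.0, 0.001], [-0.002, 0.001, -1.0]]
wrist_force: [1.3, -0.1, -1.4]
finger_gap: 0.0252
```

```bash
python3 - <<'E'
from h import *
to([.4465,-.2495,.22],np.radians(7.3))
E
```

```text
shift mm [  15.1 -153.4   41.7] rot [ 0.001   0.0024 -0.1247] rows>=3.8
```

Request:
move_arm --increments '[[[4,-36,3,0,0,-0.04,-1],[8,-74,10,0,0,-0.08,-1],[12,-112,20,0,0.002,-0.11,-1],[15,-142,32,0,0.002,-0.125,-1],[15,-153,41,0,0.002,-0.125,-1],[15,-153,42,0,0.002,-0.125,-1]]]'

```text
t: 20.0
position: [0.4449, -0.251, 0.2173]
orientation: [[-0.992, -0.123, -0.003], [-0.123, 0.992, 0.002], [0.002, 0.002, -1.0]]
wrist_force: [-0.4, 0.6, -1.2]
finger_gap: 0.025
```

```bash
python3 - <<'E'
from h import *
P,im=shot('w10'); to([.4465,-.2495,.0885],np.radians(7.3))
E
```

```text
shift mm [ -1.5  -0.7 129.4] rot [ 0.0031 -0.0019 -0.0024] rows>=3.1
```

View pics/w10.png

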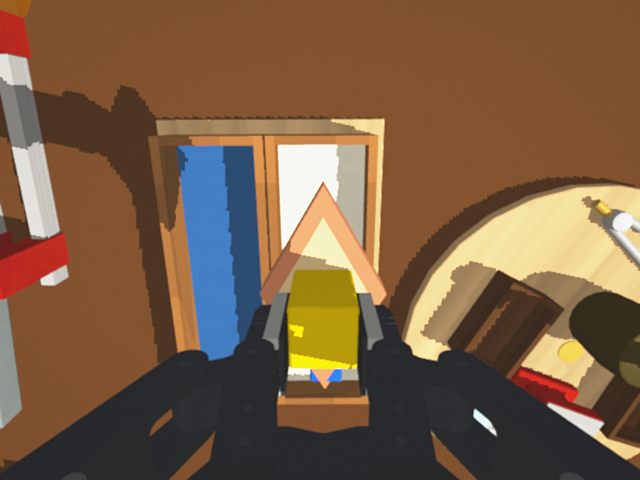

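```bash
python3 - <<'E'
from h import *
P,im=load('w10')
u=np.array([np.cos(np.radians(7.3)),np.sin(np.radians(7.3))]);v=np.array([-u[1],u[0]]);c=np.array([.5057,-.2861])
for p in((280,135),(370,135),(280,143),(264,200),(381,200),(265,135)):
    X=plane('wrist',p,.047,P)[:2]-c; print(p,(X@u*1000).round(1),(X@v*1000).round(1))
# held lozenge near tip (324,183): z = tcp-.0456+.014
X=plane('wrist',(324,183),P[0][2]-.0456+.014,P)[:2]-c; print('tip',X@u,X@v)
X=P[0][:2]-c; print('tcp',X@u,X@v)
E
```

```text
(280, 135) -123.5 11.1
(370, 135) -123.2 78.9
(280, 143) -117.6 10.9
(264, 200) -73.9 -3.5
(381, 200) -73.5 89.2
(265, 135) -123.5 -0.2
tip -0.10873645618032475 0.04339518703825228
tcp -0.05581011531802007 0.04252991000381194
```

Request:
move_arm --increments '[[[-2,-1,20,0.003,-0.002,0,-1],[-2,-1,55,0.003,-0.002,0,-1],[-2,-1,88,0.003,-0.002,0,-1],[-2,-1,108,0.003,-0.002,0,-1],[-2,-1,120,0.003,-0.002,0,-1],[-2,-1,125,0.003,-0.002,0,-1],[-2,-1,127,0.003,-0.002,0,-1],[-2,-1,127,0.003,-0.002,0,-1]]]'

```text
t: 20.72
position: [0.4476, -0.2491, 0.0915]
orientation: [[-0.992, -0.126, 0.001], [-0.126, 0.992, 0.0], [-0.001, 0.0, -1.0]]
wrist_force: [-0.7, 0.3, -1.1]
finger_gap: 0.0254
```

Request:
move_arm --increments '[[[0,0,3,0,0,0,-1],[0,0,6,0,0,0,-1],[0,0,9,0,0,0,-1],[0,0,10.5,0,0,0,-1],[0,0,10.5,0,0,0,-1]]]'

```text
t: 21.13
position: [0.4474, -0.249, 0.0807]
orientation: [[-0.992, -0.126, 0.0], [-0.126, 0.992, 0.0], [-0.0, 0.0, -1.0]]
wrist_force: [-0.6, -0.0, -2.3]
finger_gap: 0.025
```

Request:
move_arm --increments '[[[0,0,1,0,0,0,-1],[0,0,2,0,0,0,-1],[0,0,2,0,0,0,-1]]]'

```text
t: 21.38
position: [0.4475, -0.2492, 0.0787]
orientation: [[-0.992, -0.126, 0.0], [-0.126, 0.992, 0.0], [-0.001, 0.0, -1.0]]
wrist_force: [-0.3, 0.6, -1.1]
finger_gap: 0.0251
```

Request:
move_arm --increments '[[[0,0,1,0,0,0,-1],[0,0,1,0,0,0,-1]]]'

```text
t: 21.55
position: [0.4475, -0.2492, 0.0785]
orientation: [[-0.992, -0.125, 0.001], [-0.125, 0.992, 0.0], [-0.001, 0.0, -1.0]]
wrist_force: [-3.1, 0.9, 7.3]
finger_gap: 0.0252
```

Floor contact came at 0.0785, where expected. I'll release and lift.

Request:
move_arm --increments '[[[0,0,0,0,0,0,-0.1],[0,0,0,0,0,0,0.3],[0,0,0,0,0,0,0.3],[0,0,0,0,0,0,0.3]]]'

```text
t: 21.88
position: [0.4476, -0.2493, 0.0786]
orientation: [[-0.992, -0.125, 0.001], [-0.125, 0.992, 0.0], [-0.001, -0.0, -1.0]]
wrist_force: [0.1, 0.3, 0.4]
finger_gap: 0.0554
```

Request:
move_arm --increments '[[[0,0,-10,0,0,0,0.3],[0,0,-30,0,0,0,0.3],[0,0,-65,0,0,0,0.3],[0,0,-100,0,0,0,0.3],[0,0,-140,0,0,0,0.3],[-20,0,-170,0,0,0,0.3],[-50,0,-190,0,0,0,0.3],[-80,0,-200,0,0,0,0.3]]]'

```text
t: 22.55
position: [0.5285, -0.2398, 0.2838]
orientation: [[-0.992, -0.124, 0.007], [-0.124, 0.992, -0.003], [-0.006, -0.003, -1.0]]
wrist_force: [0.2, -0.3, 0.2]
finger_gap: 0.0555
```

Request:
move_arm --increments '[[[-20,0,0,0,0,0,0.3],[-40,0,0,0,0,0,0.3],[-40,0,0,0,0,0,0.3]]]'

```text
t: 22.8
position: [0.5715, -0.2343, 0.2847]
orientation: [[-0.992, -0.126, 0.009], [-0.126, 0.992, -0.003], [-0.009, -0.004, -1.0]]
wrist_force: [-0.7, -0.1, -0.5]
finger_gap: 0.0555
```

```bash
python3 - <<'E'
from h import *
s=status.observe(); print(s['t'],s['position'],s['wrist_force'])
shot('w11'); t=vision.capture('side'); cv2.imwrite('pics/s11.png',t)
cv2.imwrite('pics/s11c.png',cv2.resize(t[180:440,255:435],None,fx=2.3,fy=2.3,interpolation=cv2.INTER_CUBIC))
E
```

```text
22.8 [ 0.57152831 -0.23433226  0.28474646] [-0.69843385 -0.08079218 -0.54463788]
```

View pics/w11.png

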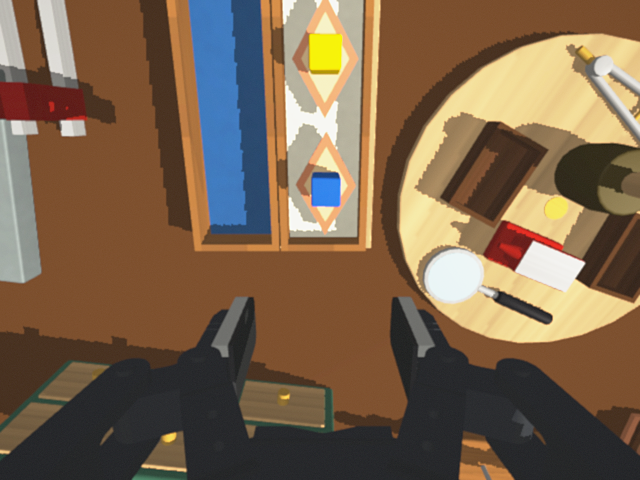

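View pics/s11c.png

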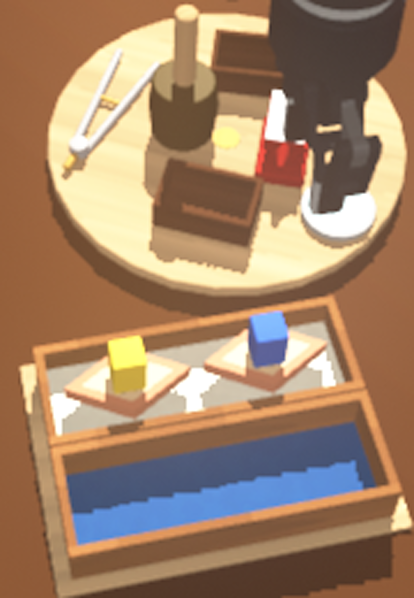

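Both lozenges lie flat, lengthwise and end to end in the white tray: yellow at (325,55) and blue at (325,183) in w11. They don't touch each other or the walls, the bystanders look unmoved, and the gripper is clear.

```bash
python3 -c "
from station import order
print(order.sign_off())"
```

```text
the job is handed in; nothing more can be done
None
```

Both lozenges turned out to be thin, so both are in the white-floored shallow tray, end to end, and the job was handed in at about 23 s of the 69 s.

- **Gauging:** I took blue first, then yellow, one at a time. The face height was felt through the TCP height at contact on the pad, under about 7 N:

| Lozenge | TCP at contact | Expected if thin | Expected if thick |
|---|---|---|---|
| Blue | 71.4 mm | about 72 mm | about 82 mm |
| Yellow | 75.6 mm | about 76 mm | about 86 mm |

- **Grip difference:** yellow was gripped about 4 mm higher on its post. I allowed for that, and the side view showed both faces at the same height beside the step.
- **Placing:** each was lowered until it touched the tray floor, within about 0.3 mm of the height a thin lozenge should give (5–7 N), before I opened the fingers.
- **Last checks:** the wrist and side pictures show both lying flat and lengthwise, clear of each other and of the walls. The gripper was clear of everything, and the bystanders in view showed no movement by eye.
- **Disagreements:** the top camera sat about 2–4 mm off the wrist camera, and its heights for the tray rim and pad did not agree with the given ones. I used the wrist views, whose tray and step dimensions came out within 1 mm of the given sizes. They put the post tops at about 100 mm, against 102 mm from the given sizes.

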